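# Close up the reagent rack: bottle back, guard rail latched and pinned

## Robot

A 6-joint arm with a two-finger parallel gripper is mounted at the origin on the work surface. World frame = base frame: x ahead of the robot, y to its left, z up, the work surface at z = 0. Lengths are in m, angles in rad, forces in N, time in s.
With the tool pointing down it reaches from about 0.35 to 0.95 m from the base axis. Payload 17.4 kg.
Tool frame: the origin (TCP) lies where the fingers leave the gripper's body, on its centre line; the fingertips stand 84 mm ahead of it and the grasp point (between the pads) lies 65 mm ahead of it; x points along the fingers, z is the direction in which the jaws open and shut, and the axes are right-handed (so a half turn about x gives the same grasp; the last joint's range is limited). The gripper opens to 93 mm and grips with 3 to 60 N. Pads are 15 mm wide; open, the fingers measure 128 mm over their backs; the gripper's body (75 mm by 188 mm) begins 65 mm behind the grasp point.
Start: joints at [1.149, 0.116, 1.442, -0, 1.584, -0.038], TCP at [0.253, 0.626, 0.303] pointing down, gripper open.
Joint ranges: [-2.83, 2.83], [-0.83, 2.19], [0.07, 2.5], [-1.14, 4.28], [0.01, 3], [-2.97, 2.97]. Speed limits (rad/s): [1.89, 1.89, 2.22, 3.14, 3.14, 3.14].

## Interface

Orientations are given as a rotation vector (axis times angle).
In Python, from station import observe, capture, r gives the robot as it stands.
- The arm moves only by the shell command python3 -m inch 'ROWS'. ROWS is JSON, a list of rows, each a list of 7 numbers: the turn, a rotation vector about the tool's x, y, z in rad, then the shift along the tool's x, y, z in mm, then the opening, from -1 (shut) to 1 (fully open). A call has 1 to 10 rows; each row shifts and turns the commanded pose from where the row before left it, along the tool's axes as they then stand; what a row does not reach is not made up. A row lasts 1/12 s, in which the tool goes at most 41.7 mm and 7.16 degrees, less where a joint would pass 70% of its speed; a pose out of reach is approached as far as the arm can. A call is refused whole if a number of a shift passes 41.7 or a number of a turn 0.125, either way. A call with a gripper value outside its range is refused whole. The fingers move at their own pace and stop on an object; the grip force is fixed at half the most. Time passes only in rows, so rows that do not move let the fingers close. It gives the time, the measured TCP pose, the force and the opening at its end, in the units of the state.
- observe(): the state, without advancing time (a new reading comes with each control period).
- capture(name): name is "scene" or "side" or "wrist"; returns a dict with "pixels" (480x640x3 uint8, red, green, blue), "intrinsics" (3x3 intrinsics, pixels), "k1" (the pictures are not rectified: a ray, as slopes to the right and down, at radius r is drawn at 1 + k1 r^2 times it, then the intrinsics apply), "origin" and "rotation" of the camera in the world; the wrist camera has in their place "hand_eye" (4x4, takes a point from camera to tool coordinates, whose origin is the TCP and whose axes are the tool frame's). Camera axes: x right, y up, looking along -z (the intrinsics and any distortion apply to the point x, -y, -z); pixel columns grow to the right and rows downward; lengths in m; the calibration is good to about 2 mm. A picture is of the moment at which its call begins: read the wrist's pose just before it. There is no depth.
- r.job_done(): hands the job in, once; it reports no verdict.
The state is a dict: "clock": time; "joint_pos": joint angles; "dq": joint speeds; "joint_efforts": joint torques, N m; "position": TCP position; "eef_rot": TCP orientation; "contact_force": force on the tool from outside, world axes, zero at the start; "moment": the same for the moment, N m; "opening": finger opening in m.
Only numpy, scipy, OpenCV 4.12 (cv2) and the standard library are available. Lean on these libraries where they do the work, as an engineer would, in place of code of your own. Each camera call takes 0.05 s, during which the arm holds its last target.

## Task

Stand the amber bottle back on the empty red mat in the reagent rack. Then refit the rack's guard rail: push the mouth of its hook onto the headed stud until the red sprung latch flips shut behind the stud, with the drilled tongue at the other end lying flat on the lug and the holes in line, and push the red-knobbed hitch pin through both holes until its collar is down on the tongue. Do the jobs in that order and leave everything else on the bench and in the rack where it is.

Things in the scene. Friction and masses are not known exactly. Their poses are not given: they have to be found in the camera images.
- bottle_mid (a point): Amber 100 ml glass bottle, blue screw cap, white label, about 0.2 kg (varies), loose, standing on the bench to the left. Body 56 mm diameter, 108 mm tall over all; the cap is 46 mm in diameter and takes up the top 24 mm. This point: on its axis half-way up (54 mm above its base). z up.
- rack: The fixed reagent rack beyond the rail: white board 140 x 400 mm, top 26 mm above the bench, grey end plates to 70 mm, a back rod (top 102 mm high, 62 mm behind the centre). Four bays in a row, 86 mm apart; three hold bottles whose tops are 134 mm above the bench. Origin: under the board's centre. x: front to back, y: along the rack from lug to stud, z up.
- mat: Round red non-slip mat, 72 mm diameter, 2 mm thick, stuck on the rack's board in the one empty bay (any of the four). Origin: centre of its underside; the bottle stands on it, 2 mm higher. Its centre is 73 mm behind the line from stud to lug hole.
- rail_mid (a point): Loose guard rail, 0.32 kg, on the bench between robot and rack: aluminium bar 12 mm thick (x), 24 mm high, 278 mm long, dark steel fittings at its ends, 398 mm over all, undersides all level, balancing within 25 mm of this point. Point: middle of the bar, on its axis, 12 mm above the underside. y: along the bar to the hook; x: the way the hook's mouth opens (to the rack); z up.
- rail_throat (a point): Point on the rail in the hook's throat where the stud's axis lies when seated: 175 mm along +y from rail_mid, on the bar's line, half-way up the 14 mm thick hook (7 mm above the underside). Axes as rail_mid. Throat 18.4 mm wide; jaws reach 28 to 33 mm in +x, the nose flared; the rail is moved in +x onto the stud.
- latch (a joint): Red sprung latch, 16 mm long, on a vertical pivot in the jaw beside the bar; shut it stands across half of the hook's mouth. 0 = shut, growing to about 0.85 rad as the stud pushes it inward (1.5 to 3 N at its tip). It swings back to 0 behind the stud when that is within about 2.5 mm of its seat, and opens inward only.
- rail_hole (a point): Centre of the slotted through hole in the rail's tongue, on the tongue's underside, 175 mm along -y from rail_mid. Axes as rail_mid. Tongue: flat dark steel plate 28 mm wide (x), 52 mm long, 8 mm thick, underside level with the rail's; hole 15 mm (x) by 18 mm (y). The 24 mm high bar ends 35 mm from the hole's centre.
- stud (a point): Fixed upright steel stud at the rack's front left: shank 16 mm diameter, 25 mm long, with a 30 mm head above (7.5 mm high) and a 32 mm collar below on which the hook rests. Point: on its axis 7 mm above the collar, whose top is 80 mm above the bench. Axes as the rack's: the hook is pushed on along +x. Seated, the rail is parallel to y. The space in front is free.
- lug_hole (a point): Centre of the 13.5 mm round through hole in the fixed dark steel lug at the rack's front right, at the lug's top face (80 mm up, level with the collar), 350 mm along -y from the stud. Lug 8 mm thick, 34 x 50 mm, free below, with a 12 mm high stop behind it that the tongue just clears (1.5 mm). Axes as the rack's. With the hook seated and the rail parallel to y the tongue's hole is right above it.
- pin_grip (a point): Loose steel hitch pin, 50 g, with a red round knob 20 mm in diameter, 32 mm tall; parked upright in a hole of the fixed orange microtube rack (105 x 125 x 48 mm high) at the right; a few tube caps stand 3 mm above that rack's top, none within 25 mm. Point: on the pin's axis, 60 mm above its tip, 20 mm above the collar's underside, 15 mm below the knob's top. z up.
- pin_collar (a point): Point on the hitch pin's axis at the underside of its collar (26 mm diameter, 3 mm thick, under the knob). The shank below is 10 mm in diameter and 40 mm long, its last 10 mm tapered. Parked, the collar rests on the orange rack, 48 mm above the bench. Home, it rests on the tongue, 8 mm above the lug's top.
- stock_a: A clear bottle of the same size as the amber one, standing in a bay of the rack: leave it. Origin: centre of its base.
- stock_b: A green bottle of the same size as the amber one, standing in a bay of the rack: leave it. Origin: centre of its base.
- stock_c: Another clear bottle of the same size as the amber one, standing in a bay of the rack: leave it. Origin: centre of its base.
- jar: White plastic jar, 72 mm diameter, 110 mm tall, on the bench at the left: leave it. Origin: centre of its base.
- spray: Spray bottle with a black head, 68 mm diameter, 180 mm tall, at the left: leave it. Origin: centre of its base.
- dish: Clear petri dish, 92 mm diameter, 15 mm tall, at the right: leave it. Origin: centre of its base.
- beaker: Small glass beaker, 68 mm rim, 90 mm tall, at the right: leave it. Origin: centre of its base.

How it is judged:
By the outcome, as a careful person would: the job done as asked, in the order asked, and still so for the second after the job is handed in, with the robot touching nothing.
It also fails if it takes over 69 s, if anything falls off the work surface, if the arm or the gripper's body presses on something with over 40 N, if the wrist force passes 120 N, or if a joint passes its speed limit or range.

## Working session

There is one attempt and no reset: what is moved stays moved. The work goes in short steps, Python scripts to look and compute and a shell command to move; the robot and the scene stay as the last step left them, time stands still between calls to the robot, and variables do not carry over. Pictures are saved under pics/ and viewed, and the job is handed in when it is done.

```bash
ls; mkdir -p pics; python3 - <<'E'
from station import observe,capture,r
import cv2
s=observe();print(s)
for n in("scene","side","wrist"):
    c=capture(n);cv2.imwrite(f"pics/{n}0.png",c["pixels"][:,:,::-1]);print(n,{k:v for k,v in c.items() if k!="pixels"})
E
```

```text
pics
{'clock': 0.0, 'joint_pos': array([ 1.14917040e+00,  1.16471923e-01,  1.44225792e+00, -1.90048619e-05,
        1.58398989e+00, -3.78111890e-02]), 'dq': array([-1.46568233e-03,  2.33313338e-03,  8.40758615e-04,  5.28476787e-05,
        9.06281220e-04,  2.44979953e-04]), 'joint_efforts': array([ 1.49054031e-03, -7.21262813e+01, -6.22617817e+01,  7.79916812e-02,
        2.38584989e-02, -6.89647823e-05]), 'position': array([0.25273646, 0.62578442, 0.30201917]), 'eef_rot': array([-0.92262488,  1.36765018,  0.92161794]), 'contact_force': array([0.16961496, 0.21771991, 0.94356564]), 'moment': array([-0.02559921, -0.0164846 , -0.02971085]), 'opening': 0.09266446748343526}
scene {'intrinsics': array([[553.85042978,   0.        , 323.7807932 ],
       [  0.        , 553.85042978, 238.05374346],
       [  0.        ,   0.        ,   1.        ]]), 'k1': -0.012958556222441388, 'origin': array([1.1812263 , 0.20233205, 1.08487135]), 'rotation': array([0.42650529, 0.5794001 , 1.79616099])}
side {'intrinsics': array([[445.51577248,   0.        , 311.62629137],
       [  0.        , 445.51577248, 239.70171976],
       [  0.        ,   0.        ,   1.        ]]), 'k1': -0.06997830714241023, 'origin': array([ 0.07269102, -0.65475121,  0.7731698 ]), 'rotation': array([ 0.83054568, -0.2220667 , -0.50526274])}
wrist {'intrinsics': array([[367.1011253 ,   0.        , 316.10347258],
       [  0.        , 367.1011253 , 240.90793829],
       [  0.        ,   0.        ,   1.        ]]), 'k1': -0.03477672878731387, 'hand_eye': array([[ 3.10641262e-04,  2.87374804e-01, -9.57818159e-01,
        -8.17647639e-02],
       [-7.00597757e-04,  9.57818033e-01,  2.87374539e-01,
         7.86913350e-02],
       [ 9.99999706e-01,  5.81774864e-04,  4.98871945e-04,
         1.00226701e-04],
       [ 0.00000000e+00,  0.00000000e+00,  0.00000000e+00,
         1.00000000e+00]])}
```

View pics/scene0.png

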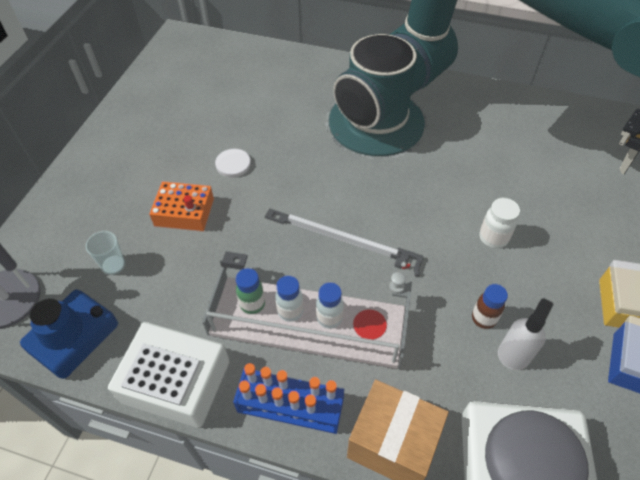

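View pics/side0.png

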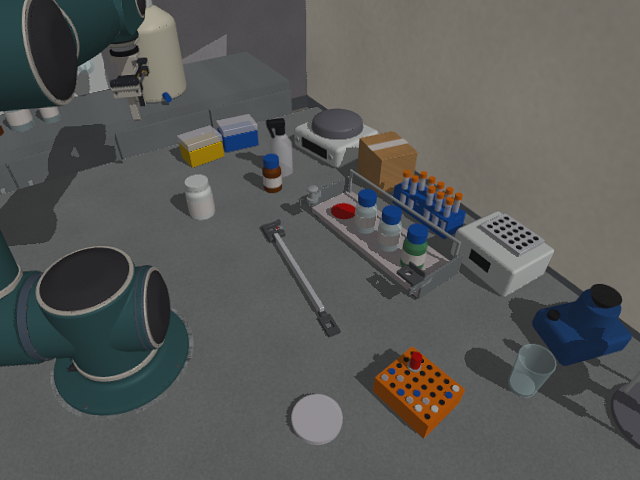

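View pics/wrist0.png

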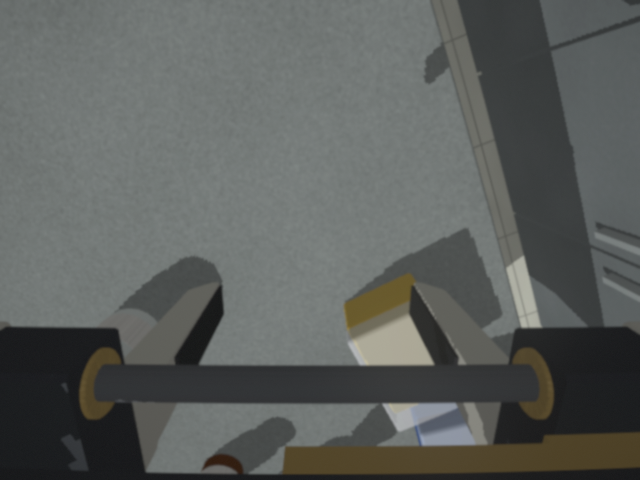

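```bash
cat > h.py <<'E'
import numpy as np, cv2
from station import observe,capture,r
from scipy.spatial.transform import Rotation as R
def cam(n):
    s=observe(); c=capture(n)
    if n=="wrist":
        T=np.eye(4);T[:3,:3]=R.from_rotvec(s["eef_rot"]).as_matrix();T[:3,3]=s["position"]
        M=T@c["hand_eye"]; c["O"]=M[:3,3]; c["Rm"]=M[:3,:3]
    else:
        c["O"]=c["origin"];c["Rm"]=R.from_rotvec(c["rotation"]).as_matrix()
    return c
def proj(c,P):
    p=(np.atleast_2d(P)-c["O"])@c["Rm"]; a=np.c_[p[:,0]/-p[:,2],-p[:,1]/-p[:,2]]
    a=a*(1+c["k1"]*(a**2).sum(1))[:,None]; K=c["intrinsics"]
    return np.c_[a[:,0]*K[0,0]+K[0,2],a[:,1]*K[1,1]+K[1,2]]
def ray(c,uv):
    K=c["intrinsics"];d=np.array([(uv[0]-K[0,2])/K[0,0],(uv[1]-K[1,2])/K[1,1]]);a=d.copy()
    for _ in range(20): a=d/(1+c["k1"]*(a@a))
    v=c["Rm"]@np.array([a[0],-a[1],-1]);return v/np.linalg.norm(v)
def hit(c,uv,z):
    v=ray(c,uv);return c["O"]+v*(z-c["O"][2])/v[2]
def tri(obs):
    A=np.zeros((3,3));b=np.zeros(3)
    for c,uv in obs:
        v=ray(c,uv);P=np.eye(3)-np.outer(v,v);A+=P;b+=P@c["O"]
    x=np.linalg.solve(A,b)
    return x,[np.round(proj(c,x)[0]-uv,1) for c,uv in obs]
def crop(c,x0,y0,x1,y1,k,name):
    im=cv2.resize(c["pixels"][y0:y1,x0:x1,::-1],None,fx=k,fy=k,interpolation=cv2.INTER_CUBIC)
    for x in range((x0+19)//20*20,x1,20):
        cv2.putText(im,str(x),(int((x-x0)*k),10),0,.35,(0,255,255),1); cv2.line(im,(int((x-x0)*k),12),(int((x-x0)*k),18),(0,255,255),1)
    for y in range((y0+19)//20*20,y1,20):
        cv2.putText(im,str(y),(0,int((y-y0)*k)+4),0,.35,(0,255,255),1)
        cv2.line(im,(24,int((y-y0)*k)),(30,int((y-y0)*k)),(0,255,255),1)
    cv2.imwrite("pics/"+name,im)
E
python3 - <<'E'
from h import *
import pickle
c=cam("scene");d=cam("side");pickle.dump((c,d),open("c0.pkl","wb"))
crop(c,200,240,440,370,3.3,"s_rack.png")
crop(c,260,200,440,280,4.4,"s_rail.png")
crop(c,140,140,260,240,6,"s_pin.png")
crop(c,440,180,560,360,3.3,"s_bot.png")
crop(d,240,160,480,340,3.3,"d_rack.png")
crop(d,360,330,480,440,5,"d_pin.png")
E
```

```text
(no output)
```

View pics/s_rack.png

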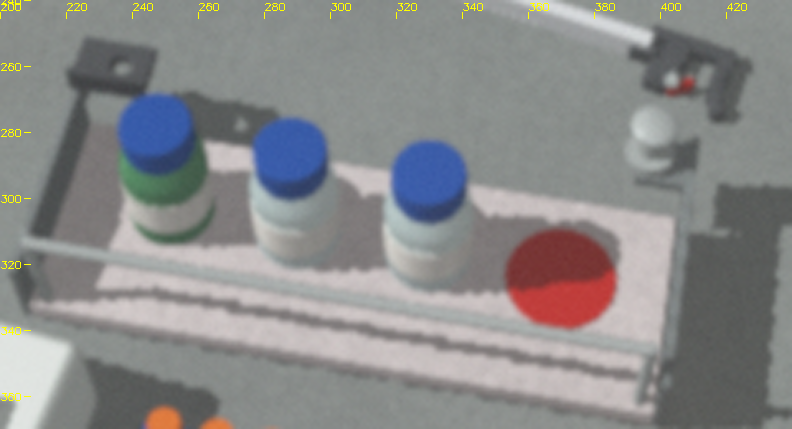

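View pics/s_rail.png

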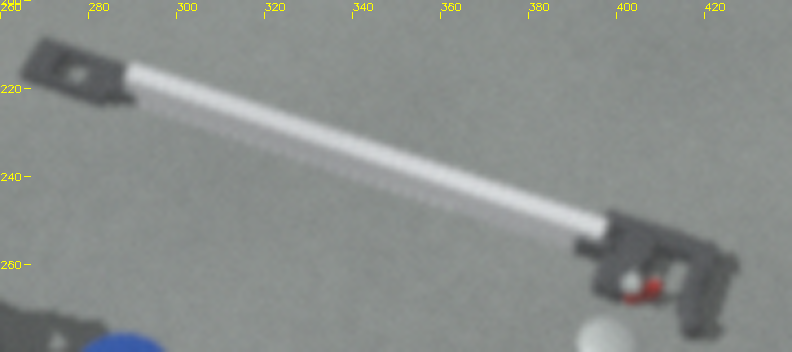

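View pics/s_pin.png

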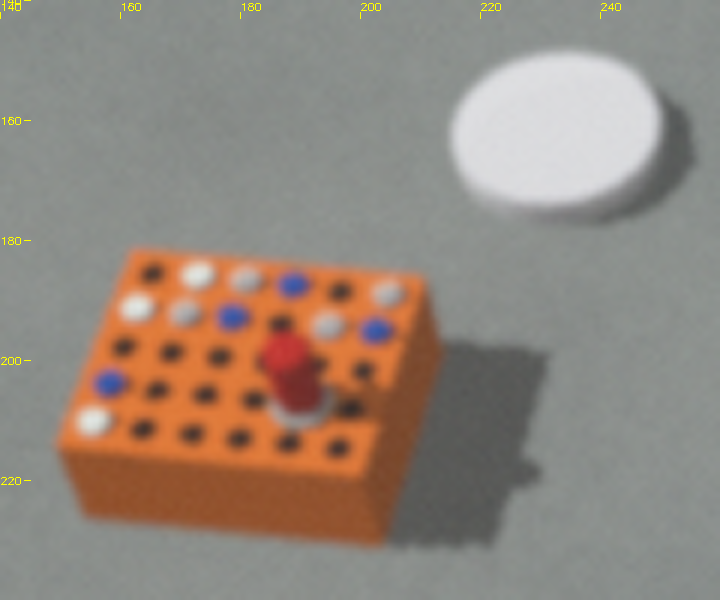

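View pics/s_bot.png

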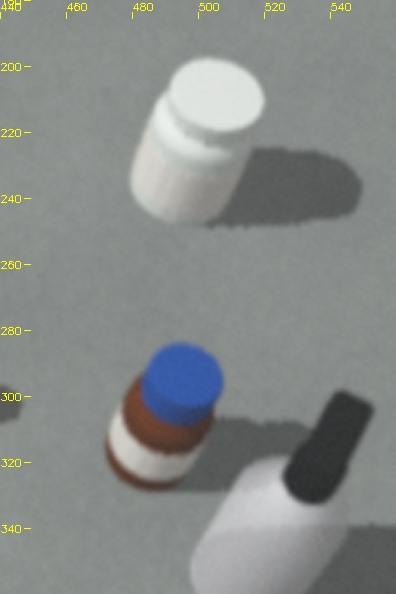

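View pics/d_rack.png

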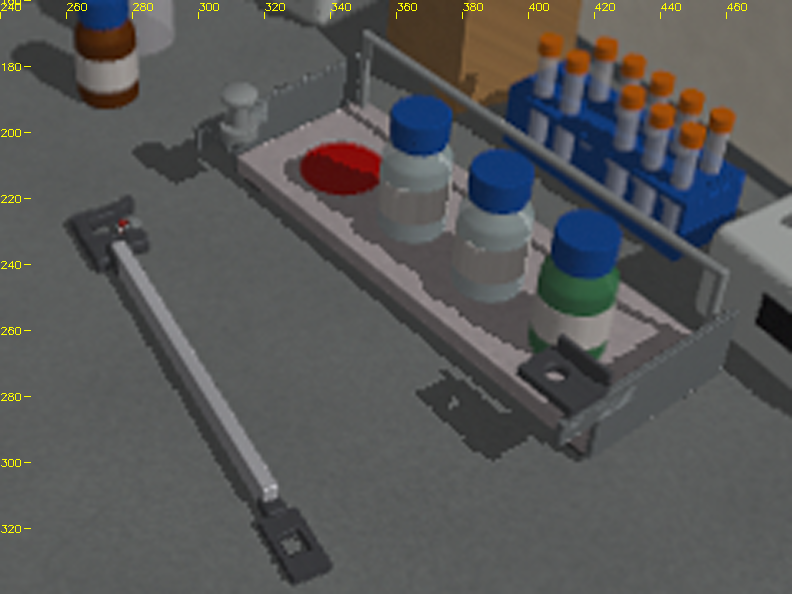

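View pics/d_pin.png

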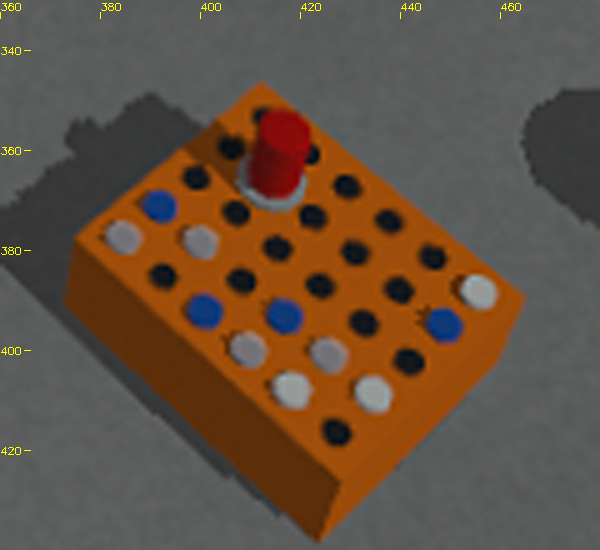

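```bash
python3 - <<'E'
from h import *
import pickle
np.set_printoptions(precision=4,suppress=True)
c,d=pickle.load(open("c0.pkl","rb"))
for n,z,a,b in [("mat",.028,(370,324.5),(343.6,211.2)),("studtop",.1125,(397.6,277.9),(312.7,188.8)),("lug",.08,(237,260.3),(408.8,273.3)),("tongue",.008,(277.3,216.8),(328.5,324.8)),("knob",.083,(187.8,198.7),(417.4,354.4)),("cap",.108,(496.7,292.7),(271,156.5))]:
    print(n,hit(c,a,z),hit(d,b,z),tri([(c,a),(d,b)]))
E
```

```text
mat [0.6432 0.1386 0.028 ] [0.6368 0.1331 0.028 ] (array([0.6406, 0.1384, 0.023 ]), [array([ 0., -0.]), array([0., 0.])])
studtop [0.5669 0.1722 0.1125] [0.5572 0.1638 0.1125] (array([0.5624, 0.1721, 0.1056]), [array([ 0.1, -0.1]), array([0.1, 0. ])])
lug [ 0.6033 -0.1724  0.08  ] [ 0.5963 -0.1785  0.08  ] (array([ 0.6003, -0.1746,  0.0745]), [array([-0.1,  0. ]), array([-0.1, -0. ])])
tongue [ 0.414  -0.1525  0.008 ] [ 0.4033 -0.1597  0.008 ] (array([ 0.4074, -0.1548, -0.0005]), [array([ 0.3, -0.1]), array([0.3, 0.1])])
knob [ 0.4773 -0.3475  0.083 ] [ 0.4735 -0.3495  0.083 ] (array([ 0.4753, -0.3486,  0.0804]), [array([ 0.2, -0. ]), array([0.2, 0.1])])
cap [0.5405 0.3721 0.108 ] [0.541  0.3717 0.108 ] (array([0.5408, 0.3719, 0.1081]), [array([-0.1,  0.1]), array([-0.1, -0.1])])
```

```bash
python3 - <<'E'
from h import *
import pickle
np.set_printoptions(precision=4,suppress=True)
c,d=pickle.load(open("c0.pkl","rb"))
s=observe();print(s["clock"],s["position"]);print(R.from_rotvec(s["eef_rot"]).as_matrix())
crop(d,180,100,320,220,5,"d_bot.png")
crop(c,470,260,590,380,5,"s_spray.png")
E
```

```text
0.25 [0.2528 0.6258 0.3024]
[[-0.0002 -0.9273  0.3744]
 [-0.0005  0.3744  0.9273]
 [-1.      0.     -0.0006]]
```

View pics/d_bot.png

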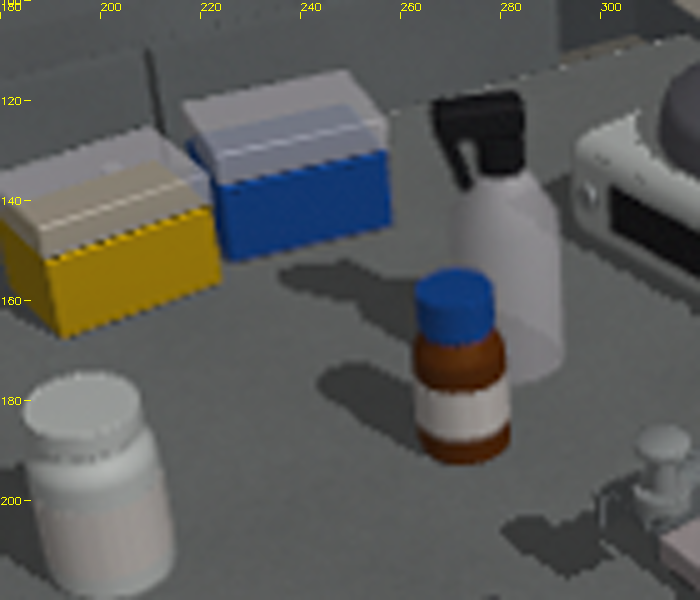

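View pics/s_spray.png

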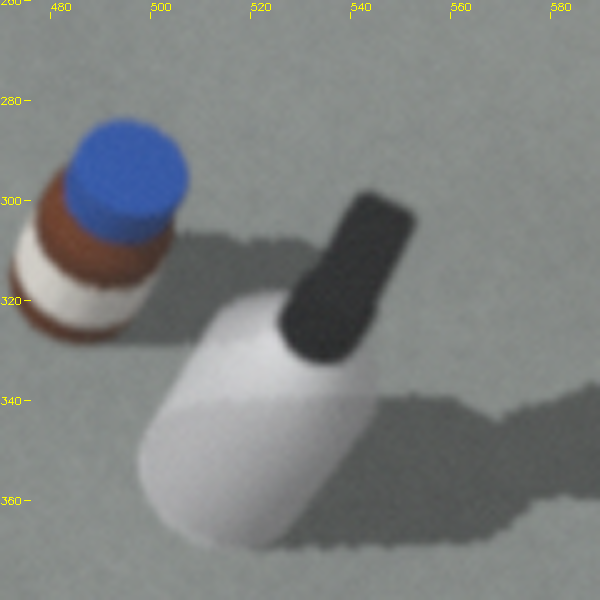

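```bash
python3 - <<'E'
from h import *
import pickle
np.set_printoptions(precision=4,suppress=True)
c,d=pickle.load(open("c0.pkl","rb"))
print("base",hit(c,(514,353),0),hit(d,(283,170),0)); print("head",hit(c,(547,303),.18),hit(c,(535,320),.18),hit(d,(275,119),.18),hit(d,(265,121),.18))
print("cap",hit(c,(495,292.5),.108), hit(d,(271,156.5),.108), "capfromwide", hit(c,(495,291.5),.108))
print("base bottle",hit(c,(484,313.5),0.0))
E
```

```text
base [0.6061 0.4428 0.    ] [0.6121 0.4431 0.    ]
head [0.583  0.4518 0.18  ] [0.6253 0.4331 0.18  ] [0.5966 0.4461 0.18  ] [0.5658 0.45   0.18  ]
cap [0.541  0.3688 0.108 ] [0.541  0.3717 0.108 ] capfromwide [0.5387 0.3685 0.108 ]
base bottle [0.5307 0.3703 0.    ]
```

```bash
python3 -m inch '[[-0.117,0,0,0,0,0,1],[-0.117,0,0,0,0,0,1],[-0.117,0,0,0,0,0,1],[-0.117,0,0,0,0,0,1],[-0.117,0,0,0,0,0,1],[-0.117,0,0,0,0,0,1],[-0.117,0,0,0,0,0,1],[-0.117,0,0,0,0,0,1],[-0.117,0,0,0,0,0,1],[-0.117,0,0,0,0,0,1]]'
cat >> h.py <<'E'
def st():
    s=observe();M=R.from_rotvec(s["eef_rot"]).as_matrix();np.set_printoptions(precision=4,suppress=True)
    print("t",round(s["clock"],2),"tcp",s["position"],"grasp",s["position"]+.065*M[:,0],"open",round(s["opening"],4),"F",s["contact_force"],"M",s["moment"]);print("x",M[:,0],"y",M[:,1],"z",M[:,2],"jawdeg",round(np.degrees(np.arctan2(M[1,2],M[0,2])),2)); return s,M
def go(target,yawdeg=None):
    """mm shift in tool axes to bring the grasp point to target"""
    s,M=st();e=np.asarray(target)-(s["position"]+.065*M[:,0]);print("shift mm",1000*e@M,"j",s["joint_pos"])
E
python3 -c "
from h import *
go([.539,.371,.22])"
```

```text
clock: 1.08
position: [0.2528, 0.6259, 0.3026]
eef_rot: [-1.764, 0.724, 1.764]
contact_force: [0.3, -0.5, 0.3]
opening: 0.093
t 1.08 tcp [0.2528 0.6259 0.3026] grasp [0.2528 0.6258 0.2376] open 0.093 F [ 0.2829 -0.5056  0.2607] M [0.079  0.0273 0.0579]
x [-0.0001 -0.0002 -1.    ] y [-0.7024 -0.7118  0.0002] z [-0.7118  0.7024 -0.0001] jawdeg 135.38
shift mm [  17.6244  -19.6806 -382.7353] j [ 1.1492  0.1161  1.4418 -0.      1.584  -1.2136]
```

```bash
python3 -m inch '[[0,0,0,0,-2,-38,1],[0,0,0,0,-2,-38,1],[0,0,0,0,-2,-38,1],[0,0,0,0,-2,-38,1],[0,0,0,0,-2,-38,1],[0,0,0,0,-2,-38,1],[0,0,0,0,-2,-38,1],[0,0,0,0,-2,-38,1],[0,0,0,0,-2,-38,1],[0,0,0,0,-2,-38,1]]'
python3 -c "
from h import *
go([.539,.371,.094])
c=cam('wrist');cv2.imwrite('pics/w1.png',c['pixels'][:,:,::-1])
print(proj(c,[[.539,.371,.108]]))
import pickle;pickle.dump(c,open('w1.pkl','wb'))"
```

```text
clock: 1.92
position: [0.5369, 0.37, 0.3028]
eef_rot: [-1.76, 0.728, 1.76]
contact_force: [0.5, -0.2, 0.4]
opening: 0.0931
t 1.92 tcp [0.5369 0.37   0.3028] grasp [0.5369 0.37   0.2378] open 0.0931 F [ 0.5426 -0.1598  0.3949] M [ 0.1152  0.0332 -0.0137]
x [ 0.0001  0.0001 -1.    ] y [-0.7066 -0.7076 -0.0002] z [-0.7076  0.7066  0.    ] jawdeg 135.04
shift mm [143.8163  -2.1151  -0.7645] j [ 0.5643  0.0663  1.4945  0.      1.5806 -1.7927]
[[316.956  239.3568]]
```

View pics/w1.png

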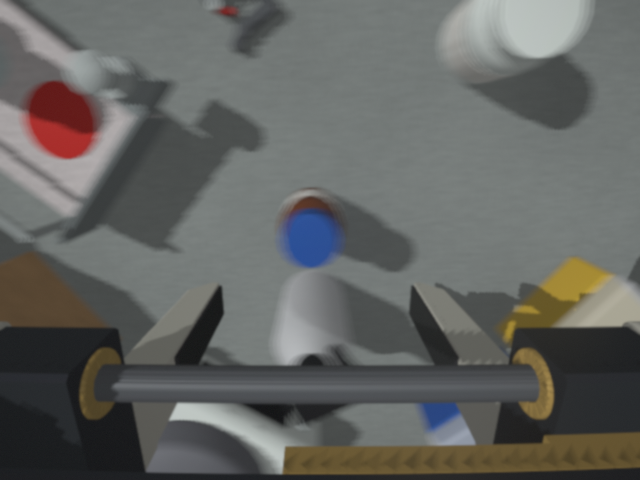

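```bash
python3 -c "
from h import *
import pickle
c=pickle.load(open('w1.pkl','rb'))
s,M=st()
for uv,z in [((311.5,238),.108),((313,355),.18),((345,350),.17),((88,72),.1125),((62,119),.028)]:
  p=hit(c,uv,z);print(p,1000*(p-s['position'])@M)
crop(c,200,160,420,440,2.1,'w1c.png')
"
```

```text
t 1.97 tcp [0.5408 0.3662 0.3024] grasp [0.5409 0.3661 0.2374] open 0.093 F [ 3.1019 -4.7242 -0.9085] M [-0.0595 -0.0359  0.0323]
x [ 0.0012 -0.0018 -1.    ] y [-0.7086 -0.7056  0.0004] z [-0.7056  0.7086 -0.0021] jawdeg 134.88
[0.5412 0.3672 0.108 ] [194.3971  -1.0876   0.8186]
[0.5808 0.409  0.18  ] [122.3698 -58.5476   2.382 ]
[0.5676 0.4262 0.17  ] [132.3236 -61.3828  23.8445]
[0.5648 0.1723 0.1125] [ 190.272   119.774  -153.9132]
[0.6417 0.1348 0.028 ] [ 274.9296   91.6746 -234.5067]
```

View pics/w1c.png

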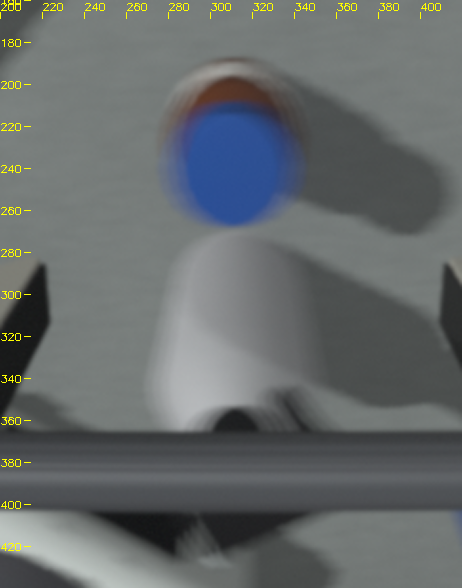

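```bash
python3 -m inch '[[0,0,0,0,0,0,1],[0,0,0,0,0,0,1],[0,0,0,0,0,0,1]]'
python3 -c "
from h import *
st()
c=cam('wrist')
crop(c,0,0,420,300,1.9,'w2.png')
import pickle;pickle.dump(c,open('w2.pkl','wb'))
m=cv2.inRange(cv2.cvtColor(c['pixels'],cv2.COLOR_RGB2HSV),(100,150,60),(125,255,255))[150:300,240:400]
M=cv2.moments(m,True);print(M['m10']/M['m00']+240,M['m01']/M['m00']+150,M['m00'])
"
```

```text
clock: 2.22
position: [0.5352, 0.3722, 0.3027]
eef_rot: [-1.761, 0.728, 1.761]
contact_force: [-0.5, 0.4, 0.4]
opening: 0.0928
t 2.22 tcp [0.5352 0.3722 0.3027] grasp [0.5352 0.3722 0.2377] open 0.0928 F [-0.5447  0.4315  0.3909] M [0.1291 0.0259 0.0208]
x [-0.0003  0.0002 -1.    ] y [-0.7061 -0.7081  0.0001] z [-0.7081  0.7061  0.0003] jawdeg 135.08
313.5471469040874 237.79036827195466 2471.0
```

View pics/w2.png

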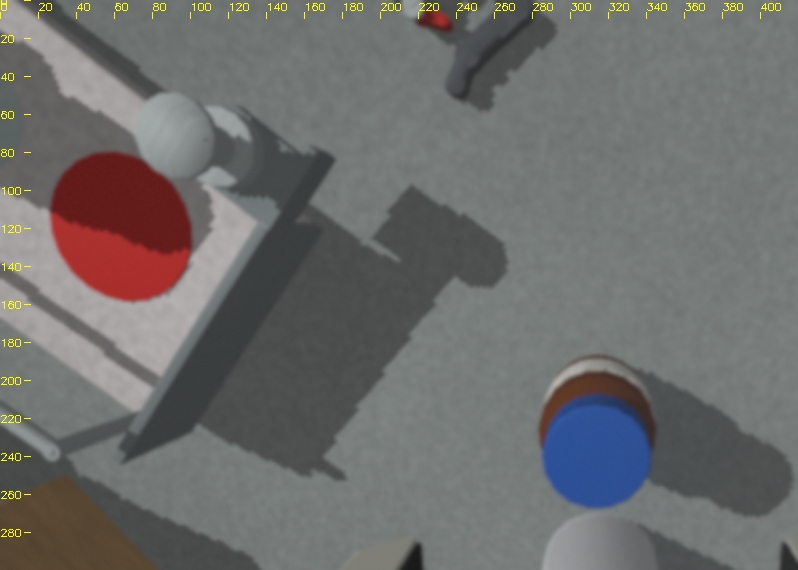

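```bash
python3 -c "
from h import *
import pickle
c=pickle.load(open('w2.pkl','rb'))
s,M=st()
for n,uv,z in [('cap',(314,239),.108),('stud',(92,71),.1125),('mat',(63.5,118.5),.028)]:
  p=hit(c,uv,z);print(n,p,1000*(p-s['position'])@M)
go(np.r_[hit(c,(314,239),.108)[:2],.094])
"
```

```text
t 2.27 tcp [0.5351 0.3724 0.3028] grasp [0.5351 0.3724 0.2378] open 0.0932 F [0.5731 0.3792 0.0418] M [ 0.1023  0.0395 -0.0076]
x [-0.0001  0.0002 -1.    ] y [-0.7057 -0.7085 -0.    ] z [-0.7085  0.7057  0.0002] jawdeg 135.11
cap [0.5386 0.3713 0.108 ] [194.787   -1.7577  -3.3371]
stud [0.5606 0.1762 0.1125] [ 190.2535  120.9858 -156.5874]
mat [0.6385 0.1379 0.028 ] [ 274.7385   93.0746 -238.8146]
t 2.27 tcp [0.5351 0.3724 0.3028] grasp [0.5351 0.3724 0.2378] open 0.0932 F [0.5731 0.3792 0.0418] M [ 0.1023  0.0395 -0.0076]
x [-0.0001  0.0002 -1.    ] y [-0.7057 -0.7085 -0.    ] z [-0.7085  0.7057  0.0002] jawdeg 135.11
shift mm [143.787   -1.7572  -3.3398] j [ 0.5688  0.066   1.4949  0.0002  1.5807 -1.7893]
```

```bash
python3 -m inch '[[0,0,0,30,-1.8,-3.3,1],[0,0,0,30,0,0,1],[0,0,0,30,0,0,1],[0,0,0,30,0,0,1],[0,0,0,16,0,0,1],[0,0,0,8,0,0,1],[0,0,0,0,0,0,0],[0,0,0,0,0,0,-1],[0,0,0,0,0,0,-1],[0,0,0,0,0,0,-1]]' && python3 -m inch '[[0,0,0,0,0,0,-1],[0,0,0,0,0,0,-1],[0,0,0,0,0,0,-1]]'
python3 -c "
from h import *
s=st()"
```

```text
clock: 3.1
position: [0.5397, 0.371, 0.1605]
eef_rot: [-1.761, 0.726, 1.759]
contact_force: [0.5, -0.8, 0.2]
opening: 0.0709
clock: 3.35
position: [0.5395, 0.3705, 0.1592]
eef_rot: [-1.761, 0.728, 1.76]
contact_force: [-0.5, 0.0, 0.6]
opening: 0.0514
t 3.35 tcp [0.5395 0.3705 0.1592] grasp [0.5396 0.3705 0.0942] open 0.0514 F [-0.5473  0.0343  0.575 ] M [ 0.1154  0.1533 -0.0087]
x [ 0.0005  0.0003 -1.    ] y [-0.7066 -0.7076 -0.0005] z [-0.7076  0.7066 -0.0001] jawdeg 135.04
```

```bash
python3 -m inch '[[0,0,0,0,0,0,-1],[0,0,0,0,0,0,-1],[0,0,0,0,0,0,-1],[0,0,0,-10,0,0,-1],[0,0,0,-25,0,0,-1],[0,0,0,-25,0,0,-1],[0,0,0,-25,0,0,-1],[0,0,0,-25,0,0,-1],[0,0,0,-15,0,0,-1],[0,0,0,-10,0,0,-1]]'
python3 -c "
from h import *
go([.60,.15,.25])
c=cam('wrist');cv2.imwrite('pics/w3.png',c['pixels'][:,:,::-1])
"
```

```text
clock: 4.18
position: [0.5396, 0.3705, 0.2959]
eef_rot: [-1.761, 0.727, 1.759]
contact_force: [-0.4, 0.1, -1.4]
opening: 0.0458
t 4.18 tcp [0.5396 0.3705 0.2959] grasp [0.5397 0.3705 0.2309] open 0.0458 F [-0.3611  0.1483 -1.4391] M [ 0.0734  0.0088 -0.0058]
x [ 0.0017  0.0008 -1.    ] y [-0.7066 -0.7076 -0.0018] z [-0.7076  0.7066 -0.0006] jawdeg 135.04
shift mm [ -19.1391  113.3903 -198.5107] j [ 0.5628  0.0727  1.4989 -0.0002  1.5681 -1.7941]
```

View pics/w3.png

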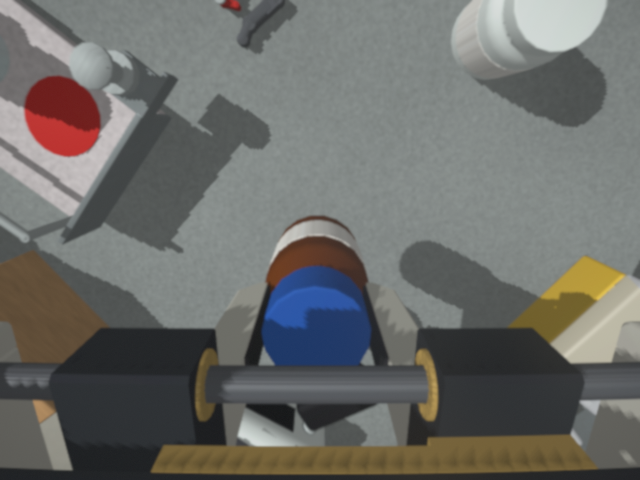

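```bash
python3 -m inch '[[0.113,0,0,-10,0,0,-1],[0.113,0,0,-10,0,0,-1],[0.113,0,0,-10,0,0,-1],[0.113,0,0,-10,0,0,-1],[0.113,0,0,0,0,0,-1],[0.113,0,0,0,0,0,-1],[0,0,0,0,0,0,-1]]'
python3 -c "
from h import *
go([.56,.17,.27])
"
```

```text
clock: 4.82
position: [0.5394, 0.3704, 0.3322]
eef_rot: [-1.284, 1.161, 1.285]
contact_force: [-0.6, 0.4, -2.6]
opening: 0.0455
t 4.82 tcp [0.5394 0.3704 0.3322] grasp [0.5393 0.3704 0.2672] open 0.0455 F [-0.6337  0.4068 -2.6137] M [ 0.0233 -0.041   0.0014]
x [-0.0015 -0.0011 -1.    ] y [-0.9948 -0.1023  0.0016] z [-0.1023  0.9948 -0.0009] jawdeg 95.87
shift mm [  -2.5854   -0.1356 -201.4405] j [ 0.5629  0.0659  1.4477 -0.0001  1.6299 -1.1104]
```

```bash
python3 -m inch '[[0,0,0,0,0,-15,-1],[0,0,0,0,0,-32,-1],[0,0,0,0,0,-36,-1],[0,0,0,0,0,-36,-1],[0,0,0,0,0,-36,-1],[0,0,0,0,0,-30,-1],[0,0,0,0,0,-16,-1],[0,0,0,0,0,0,-1],[0,0,0,0,0,0,-1],[0,0,0,0,0,0,-1]]'
python3 -c "
from h import *
st()
c=cam('wrist');cv2.imwrite('pics/w4.png',c['pixels'][:,:,::-1])
import pickle;pickle.dump(c,open('w4.pkl','wb'))
"
```

```text
clock: 5.65
position: [0.561, 0.1708, 0.3332]
eef_rot: [-1.29, 1.156, 1.29]
contact_force: [0.3, 0.4, -2.6]
opening: 0.0454
t 5.65 tcp [0.561  0.1708 0.3332] grasp [0.561  0.1708 0.2682] open 0.0454 F [ 0.2916  0.4037 -2.589 ] M [0.0698 0.0101 0.0001]
x [-0.0007 -0.     -1.    ] y [-0.9939 -0.1099  0.0007] z [-0.1099  0.9939  0.0001] jawdeg 96.31
```

View pics/w4.png

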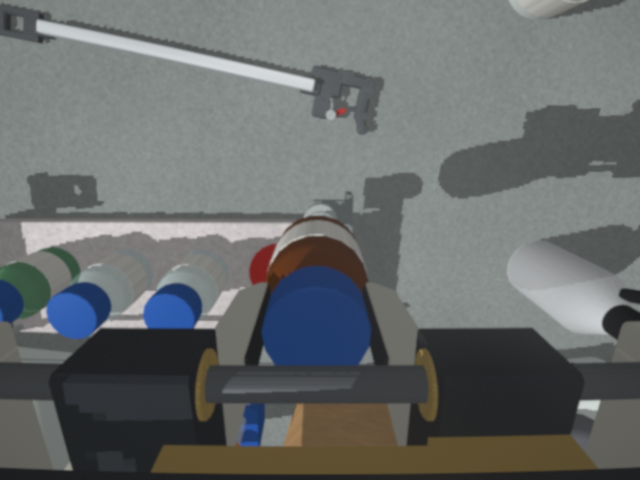

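```bash
python3 -m inch '[[0,0,0,0,-10,20,-1],[0,0,0,0,-10,35,-1],[0,0,0,0,-10,25,-1],[0,0,0,0,0,0,-1],[0,0,0,0,0,0,-1],[0,0,0,0,0,0,-1]]'
python3 -c "
from h import *
st()
c=cam('wrist');cv2.imwrite('pics/w5.png',c['pixels'][:,:,::-1])
crop(c,0,180,260,340,3,'w5c.png')
import pickle;pickle.dump(c,open('w5.pkl','wb'))
"
```

```text
clock: 6.2
position: [0.582, 0.2539, 0.3333]
eef_rot: [-1.29, 1.156, 1.29]
contact_force: [-0.1, 0.0, -1.6]
opening: 0.0455
t 6.2 tcp [0.582  0.2539 0.3333] grasp [0.582  0.2539 0.2683] open 0.0455 F [-0.0506  0.0015 -1.6373] M [ 0.0288 -0.0148  0.0571]
x [-0.0007 -0.0005 -1.    ] y [-0.9939 -0.1098  0.0007] z [-0.1098  0.9939 -0.0004] jawdeg 96.31
```

View pics/w5.png

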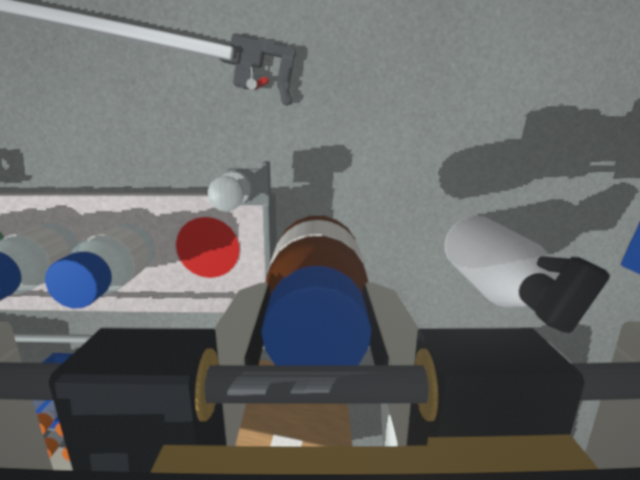

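View pics/w5c.png

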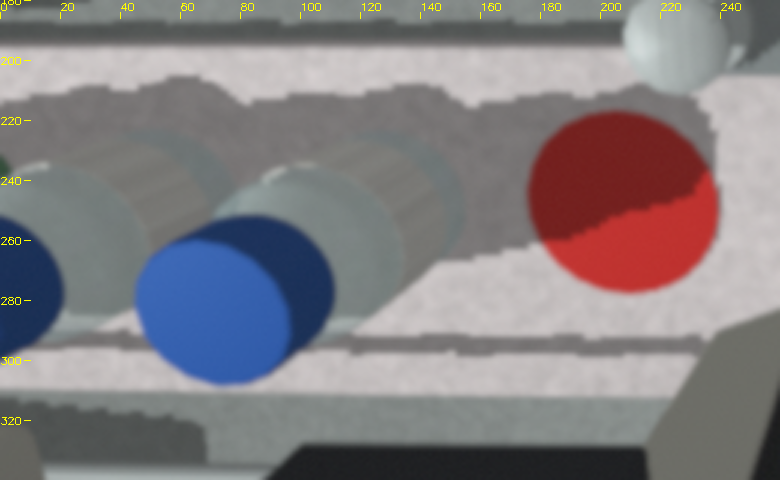

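```bash
python3 -c "
from h import *
import pickle
c=pickle.load(open('w5.pkl','rb'))
a=np.radians(6.2)
for n,uv,z in [('stud',(228,190),.110),('mat',(207.8,247.3),.028),('nb cap',(71.3,284.3),.134)]:
  p=hit(c,uv,z);print(n,p)
  if n!='stud':
    d=p-q;print('rel',d[0]*np.cos(a)+d[1]*np.sin(a),-d[0]*np.sin(a)+d[1]*np.cos(a))
  else: q=p
crop(c,180,150,340,260,4.5,'w5d.png')
go([.6385,.1375,.17])
"
```

```text
stud [0.55846451 0.17642037 0.11      ]
mat [0.63942773 0.1383559  0.028     ]
rel 0.07637873042551117 -0.046585806806434704
nb cap [0.64793361 0.05259454 0.134     ]
rel 0.07557267992423619 -0.1327641742161083
t 6.25 tcp [0.5821 0.2534 0.3336] grasp [0.582  0.2534 0.2686] open 0.0456 F [ 0.4728  0.1926 -1.7488] M [0.0316 0.018  0.0536]
x [-0.0002 -0.0003 -1.    ] y [-0.994  -0.109   0.0003] z [-0.109   0.994  -0.0003] jawdeg 96.25
shift mm [  98.6166  -43.521  -121.3336] j [ 0.3705  0.0227  1.4902 -0.0002  1.6291 -1.3094]
```

View pics/w5d.png

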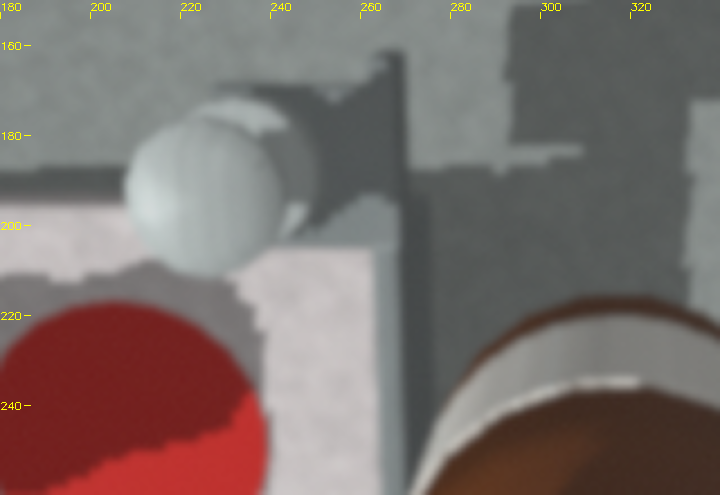

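```bash
python3 -m inch '[[0,0,0,0,-8,-20,-1],[0,0,0,0,-12,-35,-1],[0,0,0,0,-12,-35,-1],[0,0,0,0,-8,-21,-1],[0,0,0,0,-4,-10,-1],[0,0,0,30,0,0,-1],[0,0,0,30,0,0,-1],[0,0,0,25,0,0,-1],[0,0,0,10,0,0,-1],[0,0,0,0,0,0,-1]]'
python3 -c "
from h import *
go([.639,.138,.123])
"
```

```text
clock: 7.08
position: [0.6382, 0.1377, 0.2363]
eef_rot: [-1.287, 1.159, 1.291]
contact_force: [1.0, 0.6, -2.8]
opening: 0.0454
t 7.08 tcp [0.6382 0.1377 0.2363] grasp [0.638  0.1377 0.1714] open 0.0454 F [ 0.9618  0.61   -2.8263] M [ 0.0532  0.0232 -0.0039]
x [-0.0037 -0.0006 -1.    ] y [-0.9942 -0.1079  0.0037] z [-0.1079  0.9942 -0.0002] jawdeg 96.2
shift mm [48.3461 -1.2088  0.1913] j [ 0.1735  0.095   1.572   0.0001  1.4783 -1.5055]
```

```bash
python3 -m inch '[[0,0,0,20,-0.8,0,-1],[0,0,0,15,0,0,-1],[0,0,0,6,0,0,-1],[0,0,0,2,0,0,-1],[0,0,0,1,0,0,-1],[0,0,0,0,0,0,-1]]'
python3 -c "
from h import *
go([.639,.138,.123])
for n in('scene','side'):
  c=cam(n);crop(c,*((290,230,450,370,4) if n=='scene' else (290,140,430,260,4)),n+'5.png')
"
```

```text
clock: 7.58
position: [0.6401, 0.1381, 0.1956]
eef_rot: [-1.289, 1.155, 1.288]
contact_force: [0.5, -0.4, -1.7]
opening: 0.0457
t 7.58 tcp [0.6401 0.1381 0.1956] grasp [0.6402 0.1381 0.1306] open 0.0457 F [ 0.5413 -0.4175 -1.7415] M [ 0.0729  0.0291 -0.0024]
x [ 0.0008  0.0002 -1.    ] y [-0.9941 -0.1081 -0.0008] z [-0.1081  0.9941  0.0001] jawdeg 96.21
shift mm [7.6267 1.1862 0.0348] j [ 0.1735  0.12    1.6123  0.      1.4084 -1.5056]
```

View pics/scene5.png

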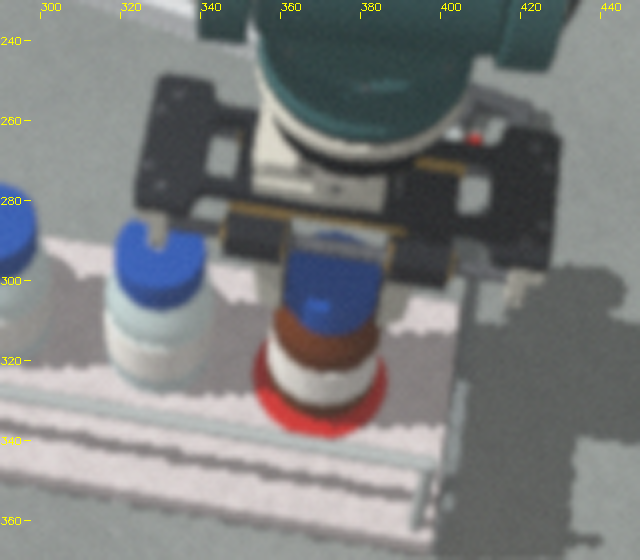

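View pics/side5.png

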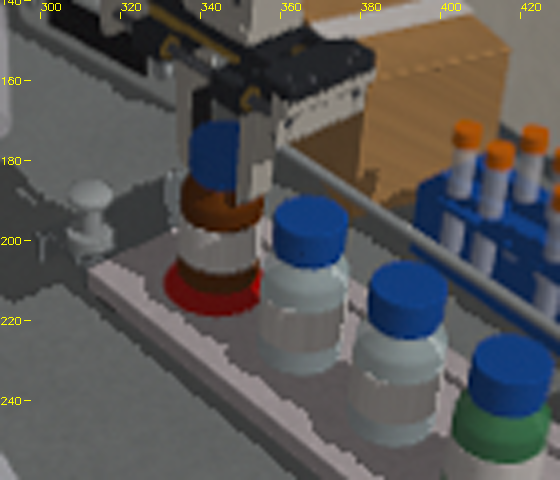

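```bash
python3 -m inch '[[0,0,0,3,0.5,0,-1],[0,0,0,2,0,0,-1],[0,0,0,1,0,0,-1],[0,0,0,1,0,0,-1],[0,0,0,0.5,0,0,-1],[0,0,0,0,0,0,-1],[0,0,0,0,0,0,-1]]'
python3 -c "
from h import *
go([.639,.138,.122])"
```

```text
clock: 8.27
position: [0.6395, 0.1379, 0.1873]
eef_rot: [-1.289, 1.156, 1.288]
contact_force: [0.4, -0.2, -1.4]
opening: 0.0454
t 8.27 tcp [0.6395 0.1379 0.1873] grasp [0.6395 0.138  0.1223] open 0.0454 F [ 0.4444 -0.2476 -1.4487] M [ 0.006  -0.065  -0.0348]
x [ 0.0001  0.     -1.    ] y [-0.9941 -0.108  -0.0001] z [-0.108   0.9941  0.    ] jawdeg 96.2
shift mm [0.3146 0.4627 0.0993] j [ 0.1735  0.1243  1.6215 -0.      1.3956 -1.5055]
```

```bash
python3 -m inch '[[0,0,0,0.5,0,0,-1],[0,0,0,0,0,0,-1]]';python3 -m inch '[[0,0,0,0.5,0,0,-1],[0,0,0,0,0,0,-1]]'
```

```text
clock: 8.43
position: [0.6395, 0.138, 0.1873]
eef_rot: [-1.289, 1.156, 1.288]
contact_force: [-1.1, 0.3, 4.4]
opening: 0.0452
clock: 8.6
position: [0.6396, 0.138, 0.1872]
eef_rot: [-1.289, 1.155, 1.288]
contact_force: [-2.0, -0.2, 7.1]
opening: 0.0453
```

```bash
python3 -m inch '[[0,0,0,-0.7,0,0,0.35],[0,0,0,0,0,0,0.35],[0,0,0,0,0,0,0.35],[0,0,0,0,0,0,0.35],[0,0,0,-8,0,0,0.35],[0,0,0,-25,0,0,0.35],[0,0,0,-35,0,0,0.35],[0,0,0,-35,0,0,0.35],[0,0,0,-15,0,0,0.35],[0,0,0,0,0,0,0.35]]'
python3 -c "
from h import *
st()
for n in('scene','side'):
  c=cam(n);crop(c,*((200,230,450,370,3) if n=='scene' else (240,140,480,320,3)),n+'6.png')
"
```

```text
clock: 9.43
position: [0.64, 0.138, 0.3103]
eef_rot: [-1.291, 1.151, 1.284]
contact_force: [-0.2, 0.6, 0.4]
opening: 0.0628
t 9.43 tcp [0.64   0.138  0.3103] grasp [0.6405 0.1381 0.2453] open 0.0628 F [-0.1772  0.6103  0.3855] M [ 0.0701 -0.014   0.0472]
x [ 0.0063  0.0011 -1.    ] y [-0.9941 -0.108  -0.0064] z [-0.108   0.9942  0.0004] jawdeg 96.2
```

View pics/side6.png

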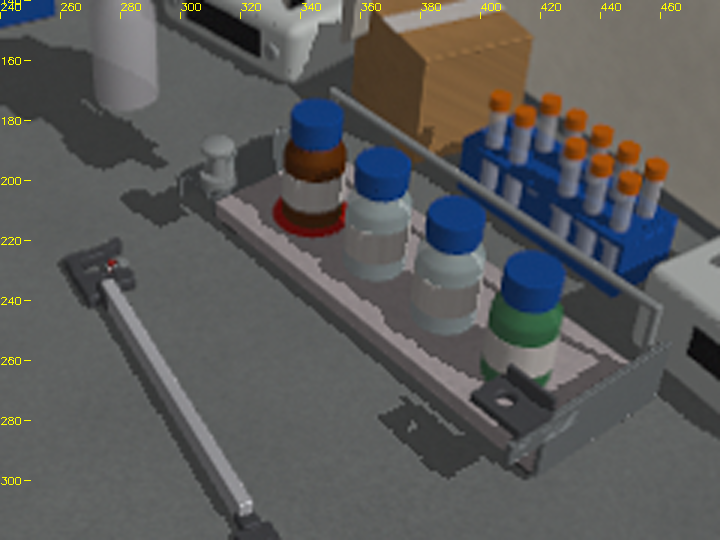

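View pics/scene6.png

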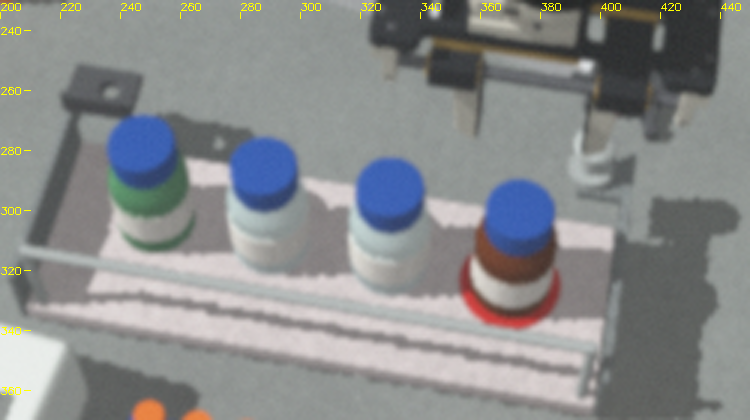

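```bash
python3 -m inch '[[0.12,0,0,0,10,0,0.35],[0.12,0,0,0,10,0,0.35],[0.12,0,0,0,10,0,0.35],[0.12,0,0,0,10,0,0.35],[0.12,0,0,0,10,0,0.35],[0.12,0,0,0,10,0,0.35],[0.12,0,0,0,10,0,0.35],[0.12,0,0,0,10,0,0.35],[0.12,0,0,0,10,0,0.35],[0.12,0,0,0,10,0,0.35]]'
python3 -m inch '[[0.12,0,0,0,0,0,0.35],[0.12,0,0,0,0,0,0.35],[0.12,0,0,0,0,0,0.35]]'
python3 -c "
from h import *
go([.51,.22,.245])"
```

```text
clock: 10.37
position: [0.5532, 0.1775, 0.303]
eef_rot: [-0.371, 1.541, 0.371]
contact_force: [-0.3, 0.5, 0.1]
opening: 0.0628
clock: 10.62
position: [0.5535, 0.1774, 0.303]
eef_rot: [-0.09, 1.572, 0.089]
contact_force: [-0.2, -0.1, 0.2]
opening: 0.0626
t 10.62 tcp [0.5535 0.1774 0.303 ] grasp [0.5533 0.1774 0.238 ] open 0.0626 F [-0.1555 -0.0782  0.1765] M [-0.0668  0.028  -0.0364]
x [-0.0025 -0.0007 -1.    ] y [-0.1131  0.9936 -0.0004] z [ 0.9936  0.1131 -0.0026] jawdeg 6.5
shift mm [ -6.9211  47.2296 -38.2276] j [ 0.2664 -0.087   1.6464 -0.      1.5849  0.153 ]
```

```bash
python3 -m inch '[[0,0,0,0,25,-20,0.35],[0,0,0,0,22,-18,0.35],[0,0,0,0,0,0,0.35],[0,0,0,0,0,0,0.35],[0,0,0,0,0,0,0.35],[0,0,0,0,0,0,0.35]]'
python3 -c "
from h import *
import pickle
st()
c=cam('wrist');cv2.imwrite('pics/w7.png',c['pixels'][:,:,::-1]);pickle.dump(c,open('w7.pkl','wb'))
"
```

```text
clock: 11.12
position: [0.5109, 0.219, 0.3041]
eef_rot: [-0.094, 1.57, 0.093]
contact_force: [0.1, -0.6, -0.5]
opening: 0.0623
t 11.12 tcp [0.5109 0.219  0.3041] grasp [0.5109 0.219  0.2391] open 0.0623 F [ 0.0856 -0.6004 -0.4758] M [-0.0812  0.0448 -0.0092]
x [-0.001  -0.0005 -1.    ] y [-0.1183  0.993  -0.0004] z [ 0.993   0.1183 -0.0011] jawdeg 6.79
```

View pics/w7.png

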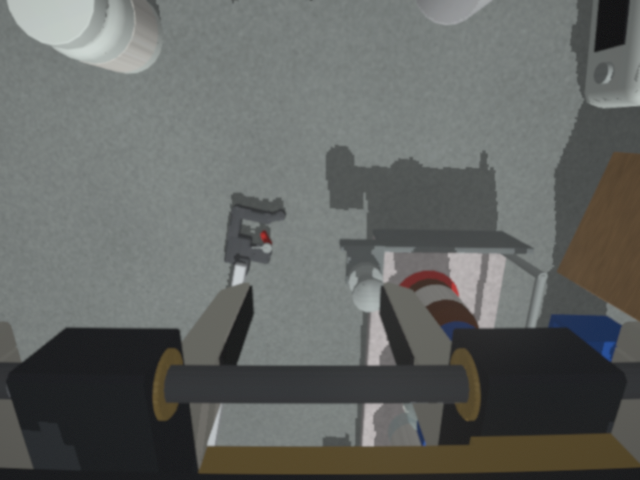

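```bash
python3 -c "
from h import *
import pickle
c=pickle.load(open('w7.pkl','rb'))
crop(c,220,185,390,320,4.5,'w7c.png')
"
```

```text
(no output)
```

View pics/w7c.png

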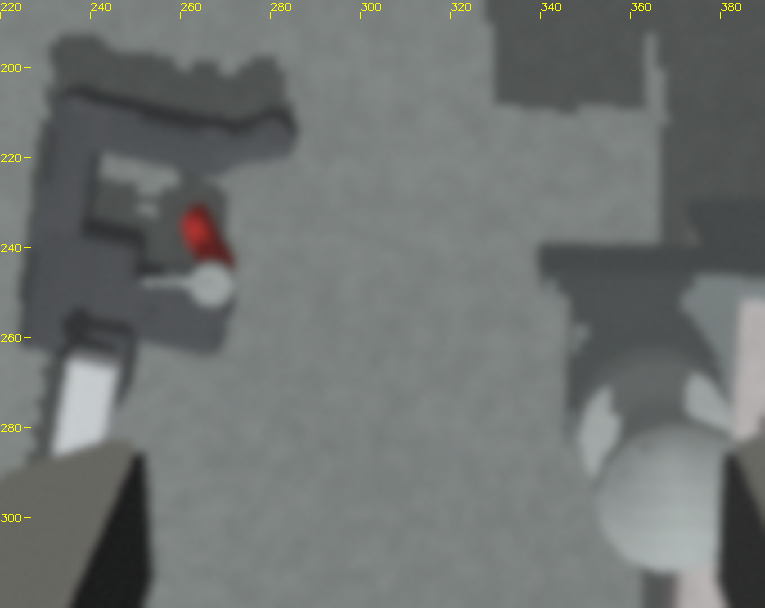

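```bash
python3 -m inch '[[0,0,0,0,-30,0,0.35],[0,0,0,0,-40,0,0.35],[0,0,0,0,-41,0,0.35],[0,0,0,0,-41,0,0.35],[0,0,0,0,-41,0,0.35],[0,0,0,0,-41,0,0.35],[0,0,0,0,-41,0,0.35],[0,0,0,0,-40,0,0.35],[0,0,0,0,-35,0,0.35],[0,0,0,0,-20,0,0.35]]'
python3 -m inch '[[0,0,0,0,0,0,0.35],[0,0,0,0,0,0,0.35],[0,0,0,0,0,0,0.35],[0,0,0,0,0,0,0.35]]'
python3 -c "
from h import *
import pickle
st()
c=cam('wrist');cv2.imwrite('pics/w8.png',c['pixels'][:,:,::-1]);pickle.dump(c,open('w8.pkl','wb'))
"
```

```text
clock: 12.0
position: [0.5544, -0.152, 0.3044]
eef_rot: [-0.091, 1.57, 0.091]
contact_force: [0.6, 0.3, -0.1]
opening: 0.0627
clock: 12.33
position: [0.5545, -0.1472, 0.3049]
eef_rot: [-0.094, 1.569, 0.094]
contact_force: [0.1, -0.7, -0.2]
opening: 0.0628
t 12.33 tcp [ 0.5545 -0.1472  0.3049] grasp [ 0.5545 -0.1472  0.2399] open 0.0628 F [ 0.0892 -0.6785 -0.1647] M [-0.0453  0.0295 -0.0118]
x [-0.      0.0001 -1.    ] y [-0.1194  0.9929  0.0001] z [0.9929 0.1194 0.    ] jawdeg 6.85
```

View pics/w8.png

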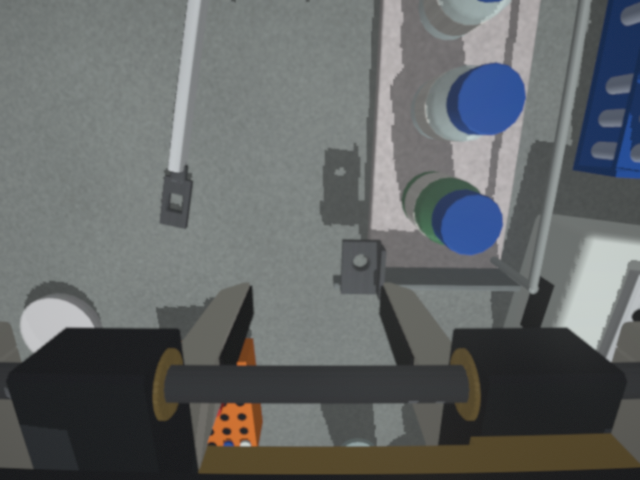

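```bash
python3 -c "
from h import *
import pickle
c7=pickle.load(open('w7.pkl','rb'));c8=pickle.load(open('w8.pkl','rb'));c5=pickle.load(open('w5.pkl','rb'))
np.set_printoptions(precision=4,suppress=True)
print('stud w7',hit(c7,(371.1,295.7),.1105),'w5',hit(c5,(224.5,194),.1105))
print('lug',hit(c8,(360,261),.08),'hole',hit(c8,(176,201),.008))
b=[hit(c7,(239.6,268.3),.024),hit(c8,(176.5,165),.024),hit(c8,(194,5),.024)];print(b)
print('throat',hit(c7,(220+132/4.5,185+195/4.5),.014))
crop(c8,130,150,400,320,2.9,'w8c.png')
crop(c8,330,230,400,300,8,'w8lug.png')
crop(c8,150,150,220,240,8,'w8ton.png')
"
```

```text
stud w7 [0.5627 0.1746 0.1105] w5 [0.5621 0.1738 0.1105]
lug [ 0.5981 -0.1733  0.08  ] hole [ 0.4087 -0.155   0.008 ]
[array([0.4387, 0.1506, 0.024 ]), array([ 0.4145, -0.1155,  0.024 ]), array([0.427, 0.026, 0.024])]
throat [0.4445 0.1925 0.014 ]
```

View pics/w8lug.png

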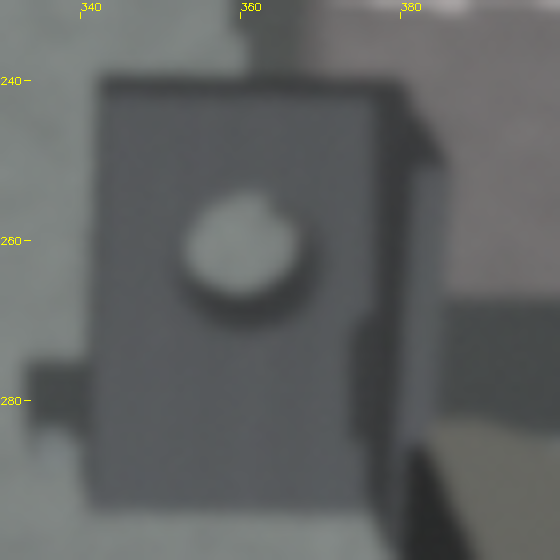

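View pics/w8ton.png

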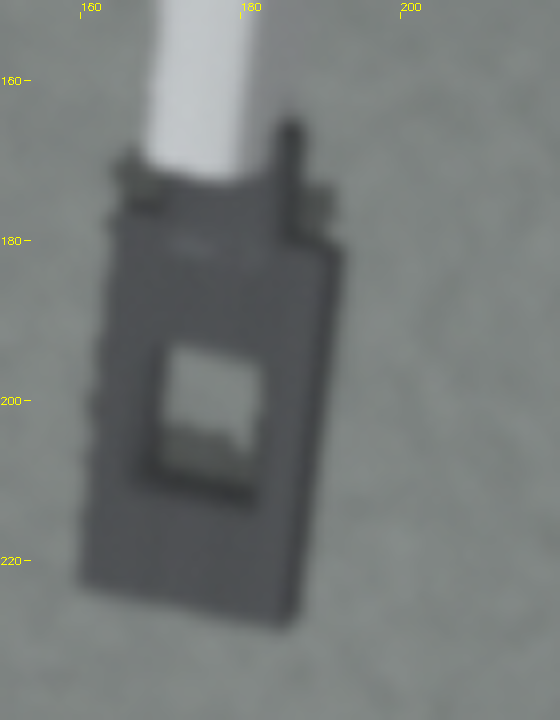

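```bash
python3 -m inch '[[0.11,0,0,0,20,-15,0.2],[0.11,0,0,0,30,-20,0.2],[0,0,0,0,0,0,0.2]]'
python3 -c "
from h import *
go([.4265,.0178,.2])"
```

```text
clock: 12.63
position: [0.515, -0.0964, 0.3054]
eef_rot: [0.085, 1.569, -0.084]
contact_force: [-1.0, 0.0, 0.1]
opening: 0.0562
t 12.63 tcp [ 0.515  -0.0964  0.3054] grasp [ 0.515  -0.0964  0.2404] open 0.0562 F [-1.0216  0.002   0.0636] M [-0.0877  0.1038  0.0314]
x [ 0.0004  0.0008 -1.    ] y [0.1077 0.9942 0.0009] z [ 0.9942 -0.1077  0.0003] jawdeg -6.18
shift mm [  40.5014  103.951  -100.2846] j [-0.2342 -0.2176  1.7584  0.0009  1.6006 -0.1263]
```

```bash
python3 -m inch '[[0,0,0,5,20,-20,0.2],[0,0,0,10,35,-33,0.2],[0,0,0,10,30,-30,0.2],[0,0,0,10,19,-17,0.2],[0,0,0,5,0,0,0.2],[0,0,0,0,0,0,0.2],[0,0,0,0,0,0,0.2],[0,0,0,0,0,0,0.2]]'
python3 -c "
from h import *
import pickle
go([.4265,.0178,.0215])
c=cam('wrist');cv2.imwrite('pics/w9.png',c['pixels'][:,:,::-1]);pickle.dump(c,open('w9.pkl','wb'))
"
```

```text
clock: 13.3
position: [0.4342, 0.006, 0.2674]
eef_rot: [0.079, 1.569, -0.079]
contact_force: [1.1, -0.8, 0.2]
opening: 0.056
t 13.3 tcp [0.4342 0.006  0.2674] grasp [0.4342 0.0059 0.2024] open 0.056 F [ 1.1204 -0.7713  0.2253] M [-0.0886  0.0787  0.0322]
x [ 0.0005 -0.0002 -1.    ] y [ 0.1008  0.9949 -0.0001] z [ 0.9949 -0.1008  0.0005] jawdeg -5.79
shift mm [180.944   11.0423  -8.9326] j [-0.0449 -0.4218  1.9763 -0.0002  1.5866  0.056 ]
```

View pics/w9.png

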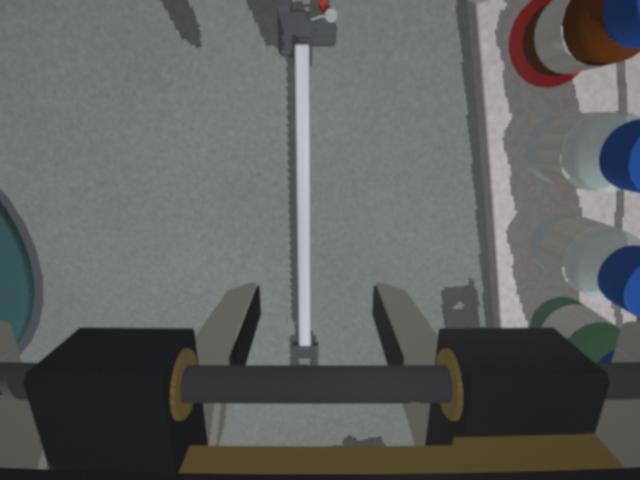

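```bash
python3 -c "
from h import *
import pickle
c=pickle.load(open('w9.pkl','rb'))
a=hit(c,(302.3,45),.024);b=hit(c,(305.3,345),.024);print(a,b,(a+b)/2,np.linalg.norm(a-b),np.degrees(np.arctan2((a-b)[0],(a-b)[1])))
go(np.r_[((a+b)/2)[:2],.0215])
crop(c,270,0,350,90,6,'w9a.png');crop(c,270,310,350,370,6,'w9b.png')
"
```

```text
[0.43947283 0.15282278 0.024     ] [ 0.41172124 -0.12057096  0.024     ] [0.42559703 0.01612591 0.024     ] 0.2747986306938824 5.796112541579876
t 13.35 tcp [0.4342 0.0058 0.2674] grasp [0.4342 0.0058 0.2024] open 0.0557 F [-0.4046 -0.4642  0.3854] M [-0.1195  0.0603 -0.0036]
x [ 0.0003 -0.0001 -1.    ] y [ 0.1013  0.9949 -0.0001] z [ 0.9949 -0.1013  0.0003] jawdeg -5.81
shift mm [180.8812   9.3853  -9.6661] j [-0.0453 -0.4216  1.9763 -0.0001  1.5866  0.0562]
```

View pics/w9a.png

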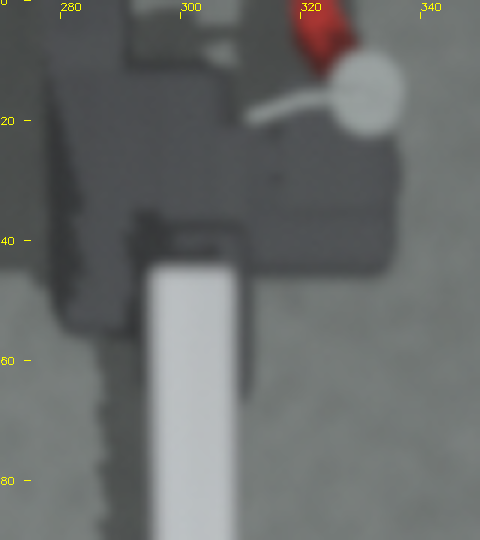

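View pics/w9b.png

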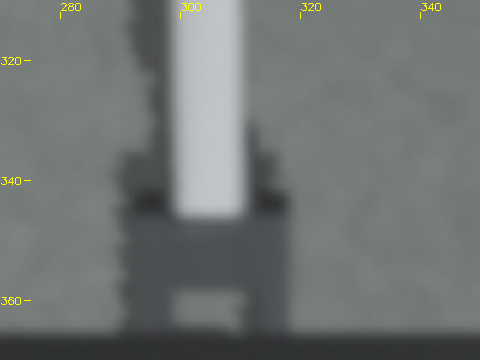

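```bash
python3 -m inch '[[0,0,0,15,9.5,-9.7,0.2],[0,0,0,25,0,0,0.2],[0,0,0,30,0,0,0.2],[0,0,0,30,0,0,0.2],[0,0,0,25,0,0,0.2],[0,0,0,20,0,0,0.2],[0,0,0,0,0,0,0.2],[0,0,0,0,0,0,0.2]]'
python3 -c "
from h import *
import pickle
go([.4256,.016,.0215])
c=cam('wrist');cv2.imwrite('pics/w10.png',c['pixels'][:,:,::-1])
p=proj(c,[[.4256,.016,.024]]);print(p)
"
```

```text
clock: 14.02
position: [0.4251, 0.0163, 0.1219]
eef_rot: [0.08, 1.571, -0.08]
contact_force: [0.8, 0.6, 1.5]
opening: 0.0556
t 14.02 tcp [0.4251 0.0163 0.1219] grasp [0.4249 0.0163 0.0569] open 0.0556 F [0.7976 0.58   1.4686] M [-0.1117  0.0789  0.0482]
x [-0.0017 -0.     -1.    ] y [ 0.1016  0.9948 -0.0002] z [ 0.9948 -0.1016 -0.0017] jawdeg -5.83
shift mm [35.3766 -0.234   0.7415] j [-0.0216 -0.3486  2.1645 -0.0001  1.3274  0.0802]
[[314.7763 288.0411]]
```

View pics/w10.png

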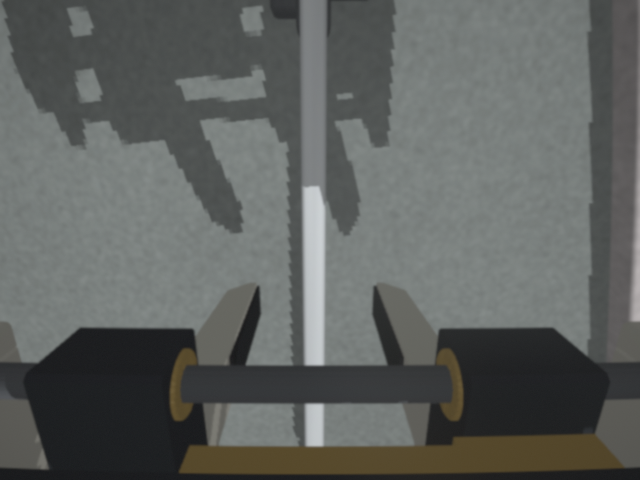

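```bash
python3 -m inch '[[0,0,0,15,0,0,0.2],[0,0,0,12,0,0,0.2],[0,0,0,6,0,0,0.2],[0,0,0,2,0,0,-0.2],[0,0,0,0,0,0,-1],[0,0,0,0,0,0,-1],[0,0,0,0,0,0,-1],[0,0,0,0,0,0,-1],[0,0,0,0,0,0,-1],[0,0,0,0,0,0,-1]]'
python3 -m inch '[[0,0,0,0,0,0,-1],[0,0,0,0,0,0,-1],[0,0,0,0,0,0,-1],[0,0,0,0,0,0,-1]]'
python3 -c "
from h import *
st()"
```

```text
clock: 14.9
position: [0.4249, 0.0168, 0.0871]
eef_rot: [0.079, 1.569, -0.079]
contact_force: [-2.6, -0.3, 1.0]
opening: 0.0139
clock: 15.23
position: [0.4249, 0.0168, 0.0871]
eef_rot: [0.079, 1.569, -0.079]
contact_force: [-4.6, 0.9, 6.1]
opening: 0.0121
t 15.23 tcp [0.4249 0.0168 0.0871] grasp [0.4249 0.0168 0.0221] open 0.0121 F [-4.6376  0.9164  6.0793] M [ 0.0169  0.6506 -0.0093]
x [-0.0001  0.     -1.    ] y [0.1008 0.9949 0.    ] z [ 0.9949 -0.1008 -0.0001] jawdeg -5.78
```

```bash
python3 -m inch '[[0,0,0,-5,0,0,-1],[0,0,0,-12,0,0,-1],[0,0,0,-16,0,0,-1],[0,0,0,-16,0,0,-1],[-0.05,0,0,-10,0,0,-1],[-0.08,0,0,-5,0,0,-1],[-0.05,0,0,0,0,0,-1],[-0.023,0,0,0,0,0,-1],[0,0,0,0,0,0,-1],[0,0,0,0,0,0,-1]]'
python3 -c "
from h import *
import pickle
c8=pickle.load(open('w8.pkl','rb'));L=hit(c8,(361.2,262.4),.08);S=np.array([.5624,.1742,.08]);print(L,np.linalg.norm(L-S),np.degrees(np.arctan2(-(S-L)[0],(S-L)[1])))
m=(L+S)/2;print(m)
go(np.r_[m[:2]-.08*np.array([.995,.1]),.1065])
for n in('scene','side'):
  c=cam(n);crop(c,*((200,190,460,330,3) if n=='scene' else (240,140,480,340,3)),n+'7.png')
"
```

```text
clock: 16.07
position: [0.4248, 0.0168, 0.151]
eef_rot: [-0.079, 1.569, 0.079]
contact_force: [0.6, 0.6, -3.8]
opening: 0.0117
[ 0.59938991 -0.17451925  0.08      ] 0.35067559312743146 6.054928628035887
[ 5.80894955e-01 -1.59627052e-04  8.00000000e-02]
t 16.07 tcp [0.4248 0.0168 0.151 ] grasp [0.4248 0.0168 0.086 ] open 0.0117 F [ 0.5755  0.5779 -3.8369] M [-0.1929  0.0539 -0.0472]
x [-0.0001 -0.     -1.    ] y [-0.1002  0.995   0.    ] z [ 0.995   0.1002 -0.0001] jawdeg 5.75
shift mm [-20.4766 -32.4578  73.5933] j [-0.0206 -0.3785  2.1366 -0.      1.3836 -0.121 ]
```

View pics/side7.png

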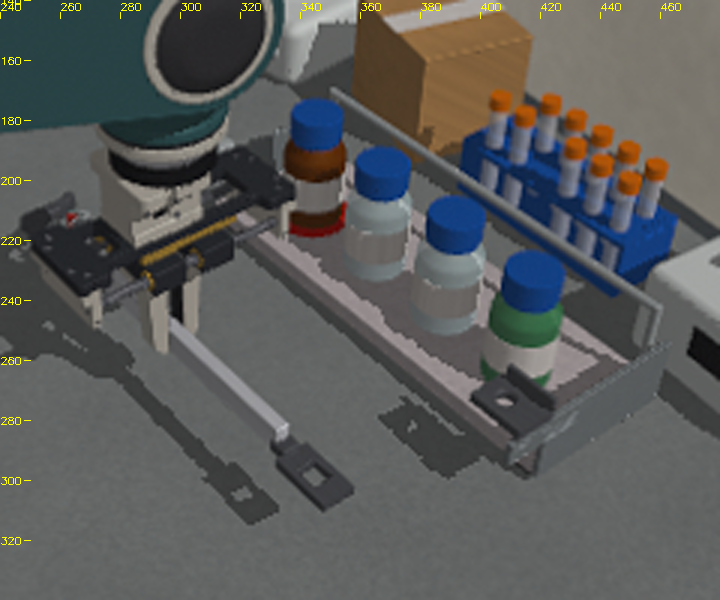

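View pics/scene7.png

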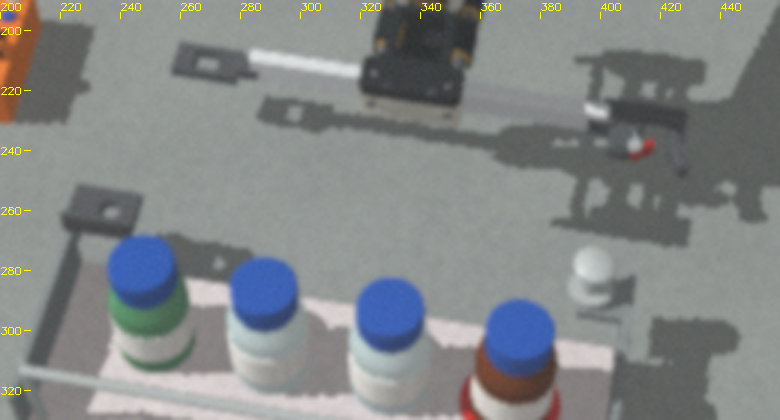

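```bash
python3 -m inch '[[-0.005,0,0,-10,-8,0,-1],[0,0,0,-10.5,-12,10,-1],[0,0,0,0,-8,20,-1],[0,0,0,0,-4,20,-1],[0,0,0,0,0,15,-1],[0,0,0,0,0,8,-1],[0,0,0,0,0,0,-1],[0,0,0,0,0,0,-1],[0,0,0,0,0,0,-1]]'
python3 -c "
from h import *
import pickle
go([.5013,-.0082,.1065])
o=[cam('scene'),cam('side')];pickle.dump(o,open('c8.pkl','wb'))
crop(o[0],210,220,290,290,8,'s8a.png');crop(o[0],350,210,450,300,8,'s8b.png')
crop(o[1],340,230,440,310,8,'d8a.png');crop(o[1],230,140,350,240,6,'d8b.png')
"
```

```text
clock: 16.92
position: [0.5002, -0.0073, 0.1715]
eef_rot: [-0.084, 1.57, 0.084]
contact_force: [0.0, -1.0, -2.4]
opening: 0.0115
t 16.92 tcp [ 0.5002 -0.0073  0.1715] grasp [ 0.5002 -0.0073  0.1065] open 0.0115 F [ 0.0194 -0.9995 -2.4048] M [-0.152   0.0369  0.0531]
x [-0.0004 -0.     -1.    ] y [-0.1069  0.9943  0.    ] z [ 0.9943  0.1069 -0.0004] jawdeg 6.14
shift mm [-0.04   -0.9773  1.0154] j [-0.0656 -0.2054  1.9676 -0.0001  1.3798 -0.1727]
```

View pics/s8a.png

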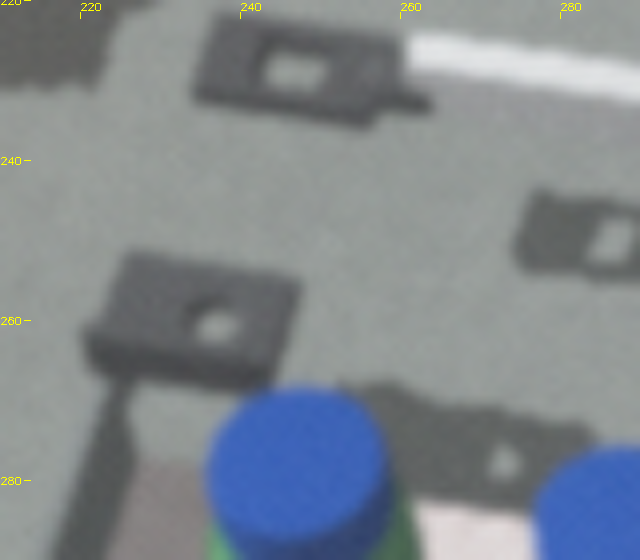

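View pics/s8b.png

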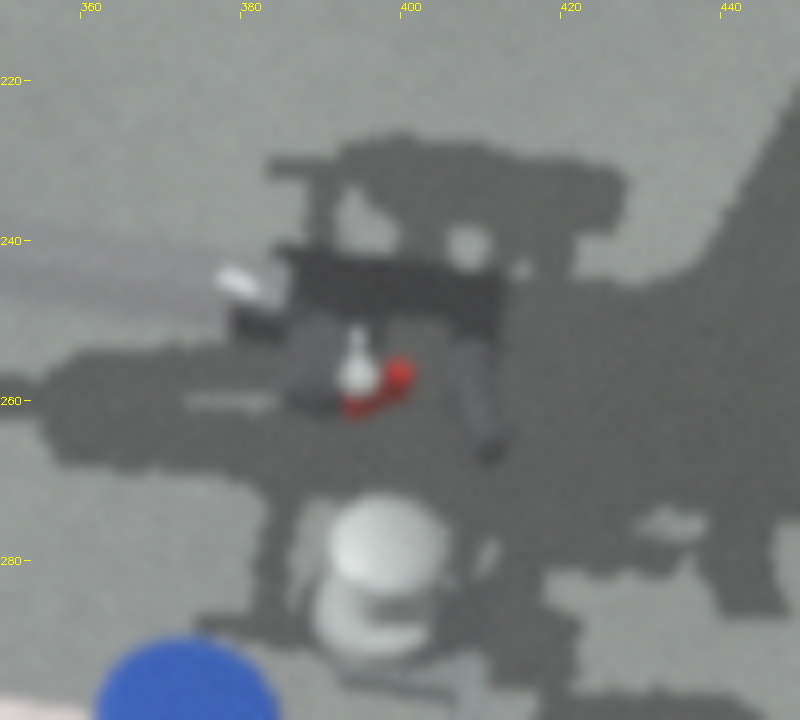

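View pics/d8a.png

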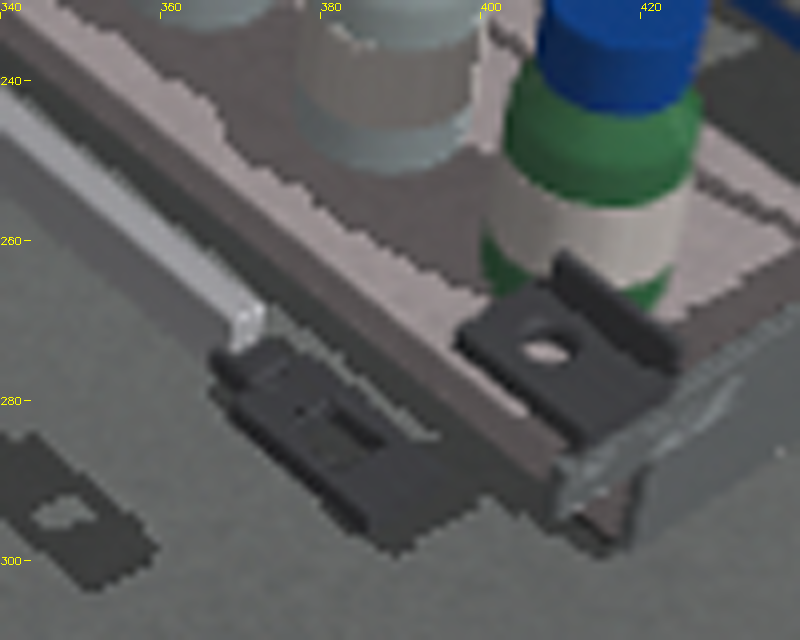

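View pics/d8b.png

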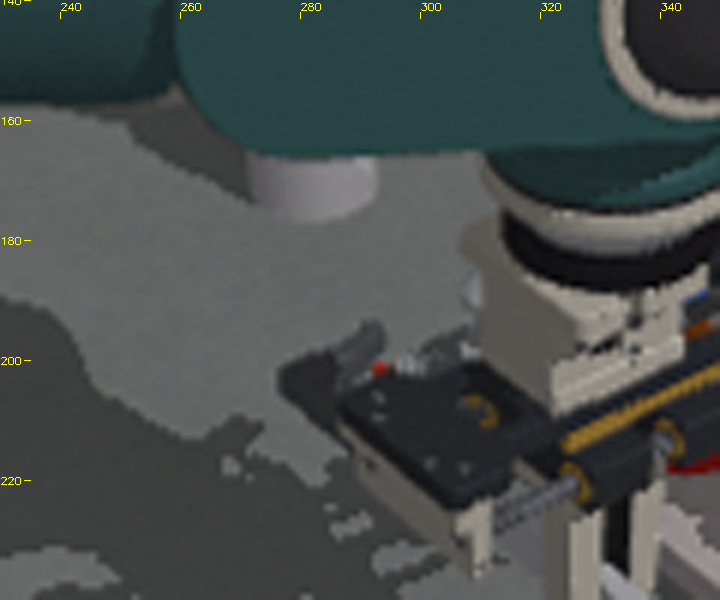

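```bash
python3 -c "
from h import *
import pickle
o=pickle.load(open('c8.pkl','rb'))
np.set_printoptions(precision=4,suppress=True)
a=np.radians(6.1);X=np.array([np.cos(a),np.sin(a),0]);Y=np.array([-np.sin(a),np.cos(a),0])
for c,h,l in [(o[0],(246.5,228.5),(236.5,259.75)),(o[1],(382.9,284),(408.6,273))]:
  H=hit(c,h,.0925);L=hit(c,l,.08);d=L-H;print(H,L,d@X,d@Y)
S=hit(o[0],(398.2,277.5),.1115);print(S)
# predicted positions from my estimate
g=np.array([.5002,-.0073,0])
print('pred hole',g-175*Y/1000, 'pred throat', g+.175*Y)
print(proj(o[0],np.array([g+.175*Y+[0,0,.098], g+.175*Y+.0092*Y+[0,0,.098],g+.175*Y-.0092*Y+[0,0,.098]])))
"
```

```text
[ 0.5252 -0.1795  0.0925] [ 0.6023 -0.1739  0.08  ] 0.0771815151469288 -0.0026978814920206066
[ 0.5204 -0.1832  0.0925] [ 0.5965 -0.1776  0.08  ] 0.07630435379463628 -0.002480221283539071
[0.565  0.1731 0.1115]
pred hole [ 0.5188 -0.1813  0.    ] pred throat [0.4816 0.1667 0.    ]
[[402.9394 248.5367]
 [407.1857 249.1859]
 [398.7    247.8886]]
```

```bash
python3 -c "
from h import *
import pickle
o=pickle.load(open('c8.pkl','rb'))
np.set_printoptions(precision=4,suppress=True)
a=np.radians(6.1);X=np.array([np.cos(a),np.sin(a),0]);Y=np.array([-np.sin(a),np.cos(a),0])
for n,c,e,l in [('scene',o[0],(260.7,226.3),(236.5,259.75)),('side',o[1],(371.25,269),(408.6,273))]:
  E=hit(c,e,.1085);L=hit(c,l,.08);print(n,'need dY mm',1000*((L-E)@Y+.035))
S=hit(o[0],(398.4,277.8),.1115);J=hit(o[0],(406.2,250.3),.098);print('hook',1000*((S-J)@Y+.0092))
L=hit(o[0],(236.5,259.75),.08);print('stud-lug',1000*(S-L)@Y)
c=o[0]
im=cv2.resize(c['pixels'][235:275,380:425,::-1],None,fx=16,fy=16,interpolation=cv2.INTER_LANCZOS4);im=cv2.convertScaleAbs(im,alpha=1.8);cv2.imwrite('pics/s8z.png',im)
"
```

```text
scene need dY mm -1.869179161611563
side need dY mm -3.7800931589780236
hook -0.22616170556225523
stud-lug 349.5180429259466
```

View pics/s8z.png

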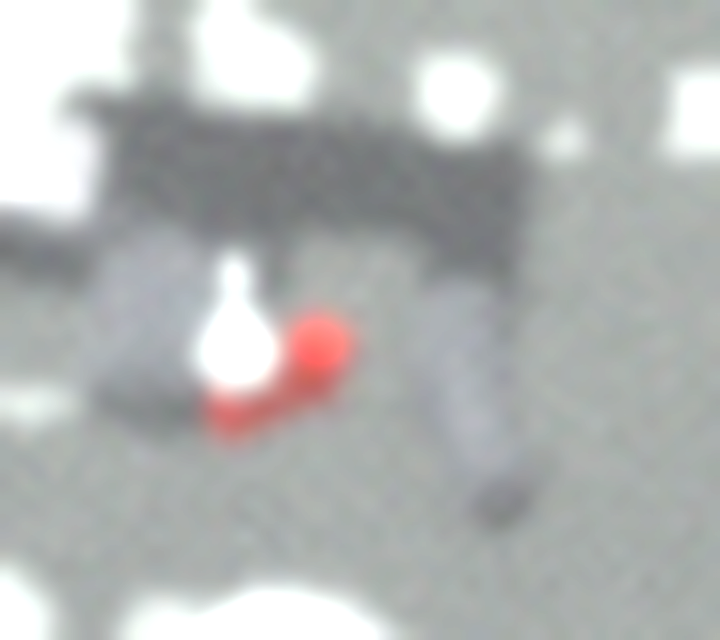

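```bash
python3 -m inch '[[0,0,0,0,-1.3,10,-1],[0,0,0,0,0,14,-1],[0,0,0,0,0,10,-1],[0,0,0,0,0,4,-1],[0,0,0,0,0,0,-1],[0,0,0,0,0,0,-1],[0,0,0,0,0,0,-1]]'
python3 -c "
from h import *
import pickle
go([.5809,-.0002,.1065])
o=[cam('scene'),cam('side')];pickle.dump(o,open('c9.pkl','wb'))
c=o[0]
def z(c,x0,y0,x1,y1,k,n,al=1.5):
  im=cv2.resize(c['pixels'][y0:y1,x0:x1,::-1],None,fx=k,fy=k,interpolation=cv2.INTER_LANCZOS4);cv2.imwrite('pics/'+n,cv2.convertScaleAbs(im,alpha=al))
z(c,375,245,425,295,12,'s9b.png',1.6);z(c,215,225,275,275,12,'s9a.png',1.5);z(o[1],360,240,430,300,10,'d9a.png',1.6)
"
```

```text
clock: 17.6
position: [0.5384, -0.0045, 0.1713]
eef_rot: [-0.084, 1.57, 0.084]
contact_force: [-0.6, 0.0, -3.0]
opening: 0.0121
t 17.6 tcp [ 0.5384 -0.0045  0.1713] grasp [ 0.5384 -0.0045  0.1063] open 0.0121 F [-0.6021  0.0239 -3.0238] M [-0.1379  0.0725  0.0205]
x [-0.0004  0.     -1.    ] y [-0.1068  0.9943  0.0001] z [ 0.9943  0.1068 -0.0004] jawdeg 6.13
shift mm [-0.2655 -0.2594 42.7065] j [-0.0557 -0.1161  1.8897 -0.      1.3684 -0.1627]
```

View pics/s9b.png

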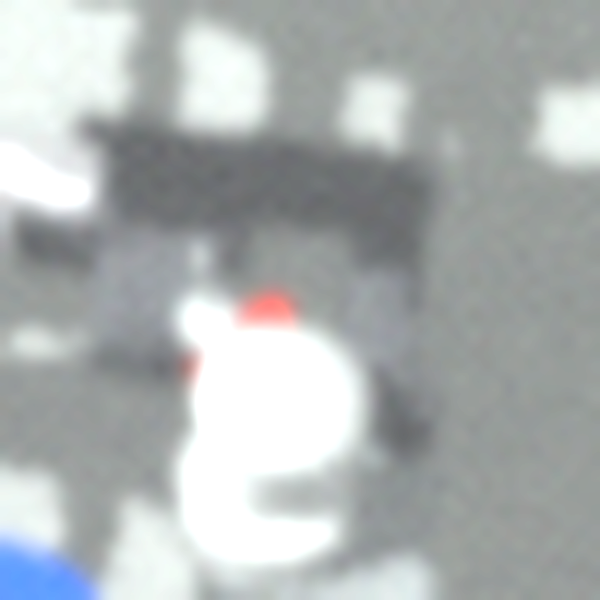

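View pics/s9a.png

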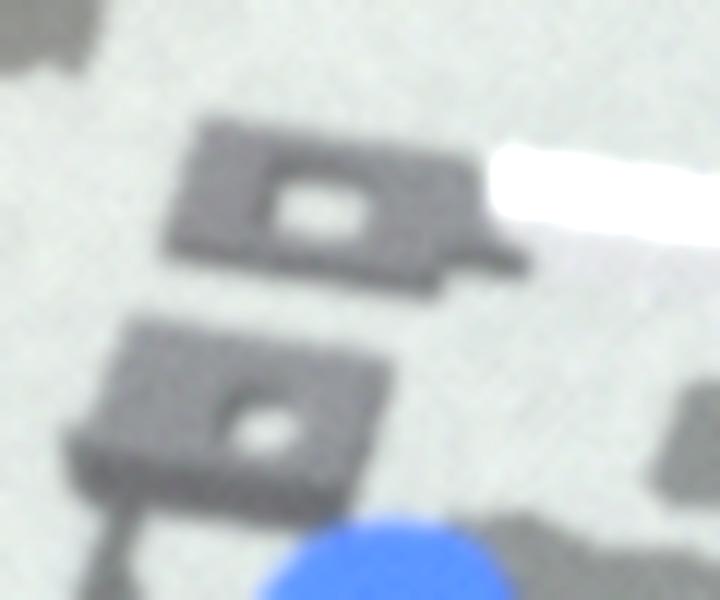

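View pics/d9a.png

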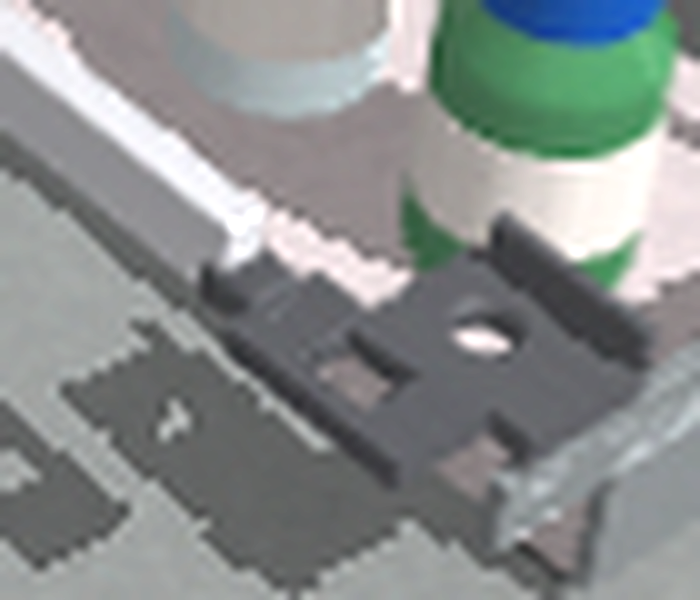

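```bash
python3 -c "
from h import *
import pickle
o=pickle.load(open('c9.pkl','rb'))
a=np.radians(6.1);X=np.array([np.cos(a),np.sin(a),0]);Y=np.array([-np.sin(a),np.cos(a),0])
for n,c,h,l in [('scene',o[0],(241.25,241.7),(236.7,259.8)),('side',o[1],(396.4,277),(408.7,273.2))]:
  d=1000*(hit(c,l,.08)-hit(c,h,.0925));print(n,d@X,d@Y)
for n,c,e,l in [('scene',o[0],(215+490/12,225+180/12),(236.7,259.8)),('side',o[1],(360+243/10,240+205/10),(408.7,273.2))]:
  E=hit(c,e,.1085);L=hit(c,l,.08);print(n,'bar end dY',1000*((L-E)@Y+.035))
S=hit(o[0],(397.9,278.2),.1115);J=hit(o[0],(405.4,267),.098);print('hook',1000*((S-J)@Y+.0092))
"
```

```text
scene 40.14070145141638 -0.5341649350098088
side 39.264634804706354 -0.4017876322753091
scene bar end dY -0.39207226858140737
side bar end dY -6.413899164869001
hook -3.8203531024623394
```

```bash
python3 -m inch '[[0,0,0,0,-0.5,4,-1],[0,0,0,0,0,6,-1],[0,0,0,0,0,4,-1],[0,0,0,0,0,0,-1],[0,0,0,0,0,0,-1]]'
python3 -c "
from h import *
go([.5809,-.0002,.1065])"
```

```text
clock: 18.12
position: [0.553, -0.0035, 0.1712]
eef_rot: [-0.084, 1.57, 0.084]
contact_force: [0.2, 0.0, -2.9]
opening: 0.0114
t 18.12 tcp [ 0.553  -0.0035  0.1712] grasp [ 0.5529 -0.0035  0.1062] open 0.0114 F [ 0.2064  0.0416 -2.9133] M [-0.1558  0.073   0.0129]
x [-0.0004 -0.     -1.    ] y [-0.1069  0.9943  0.    ] z [ 0.9943  0.1069 -0.0004] jawdeg 6.13
shift mm [-0.2702  0.2905 28.1531] j [-0.0524 -0.0831  1.8593 -0.      1.3658 -0.1595]
```

```bash
python3 -m inch '[[0,0,0,0,0,3,-1],[0,0,0,0,0,3,-1],[0,0,0,0,0,0,-1]]';python3 -m inch '[[0,0,0,0,0,3,-1],[0,0,0,0,0,3,-1],[0,0,0,0,0,0,-1]]'
python3 -c "
from h import *
go([.5809,-.0002,.1065])"
```

```text
clock: 18.37
position: [0.559, -0.0028, 0.1713]
eef_rot: [-0.084, 1.57, 0.084]
contact_force: [-2.2, -0.9, -3.3]
opening: 0.0118
clock: 18.62
position: [0.5651, -0.0023, 0.1714]
eef_rot: [-0.084, 1.569, 0.084]
contact_force: [-0.9, -1.6, -3.7]
opening: 0.0119
t 18.62 tcp [ 0.5651 -0.0023  0.1714] grasp [ 0.5651 -0.0023  0.1064] open 0.0119 F [-0.8799 -1.6484 -3.7009] M [-0.6078  0.3423  0.2396]
x [-0.     -0.0003 -1.    ] y [-0.1068  0.9943 -0.0003] z [ 0.9943  0.1068 -0.    ] jawdeg 6.13
shift mm [-0.1419  0.3911 15.9348] j [-0.0491 -0.0563  1.8338 -0.0003  1.3641 -0.156 ]
```

```bash
python3 -m inch '[[0,0,0,0,0,3,-1],[0,0,0,0,0,2,-1],[0,0,0,0,0,0,-1]]';python3 -m inch '[[0,0,0,0,0,2.5,-1],[0,0,0,0,0,2.5,-1],[0,0,0,0,0,0,-1]]'
python3 -c "
from h import *
import pickle
go([.5809,-.0002,.1065])
o=[cam('scene'),cam('side')];pickle.dump(o,open('c10.pkl','wb'))
def z(c,x0,y0,x1,y1,k,n,al=1.5):
  im=cv2.resize(c['pixels'][y0:y1,x0:x1,::-1],None,fx=k,fy=k,interpolation=cv2.INTER_LANCZOS4);cv2.imwrite('pics/'+n,cv2.convertScaleAbs(im,alpha=al))
z(o[0],375,245,425,295,12,'s10b.png',1.3);z(o[0],215,225,275,275,12,'s10a.png',1.5);z(o[1],360,240,430,300,10,'d10a.png',1.6)
"
```

```text
clock: 18.87
position: [0.5702, -0.0017, 0.1715]
eef_rot: [-0.084, 1.569, 0.084]
contact_force: [-0.9, -2.4, -2.9]
opening: 0.012
clock: 19.12
position: [0.5751, -0.001, 0.1715]
eef_rot: [-0.084, 1.569, 0.084]
contact_force: [0.5, -0.2, -2.9]
opening: 0.0116
t 19.12 tcp [ 0.5751 -0.001   0.1715] grasp [ 0.5751 -0.0009  0.1065] open 0.0116 F [ 0.5065 -0.1891 -2.8856] M [-0.1474  0.0299 -0.0058]
x [ 0.0005  0.0005 -1.    ] y [-0.1067  0.9943  0.0004] z [0.9943 0.1067 0.0005] jawdeg 6.13
shift mm [0.0158 0.1171 5.8003] j [-0.0462 -0.0345  1.8125  0.0005  1.3631 -0.1532]
```

View pics/s10b.png

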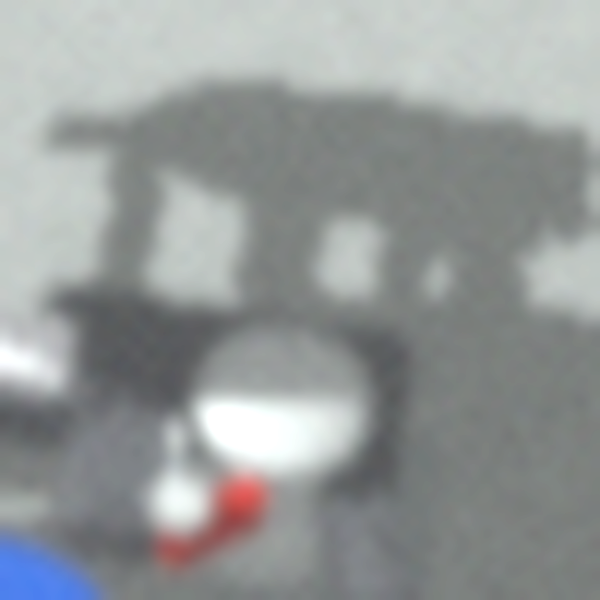

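View pics/s10a.png

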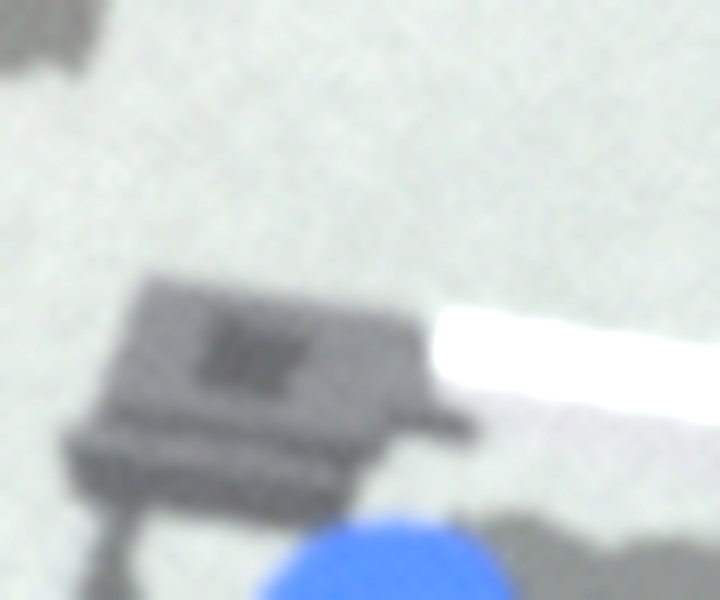

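View pics/d10a.png

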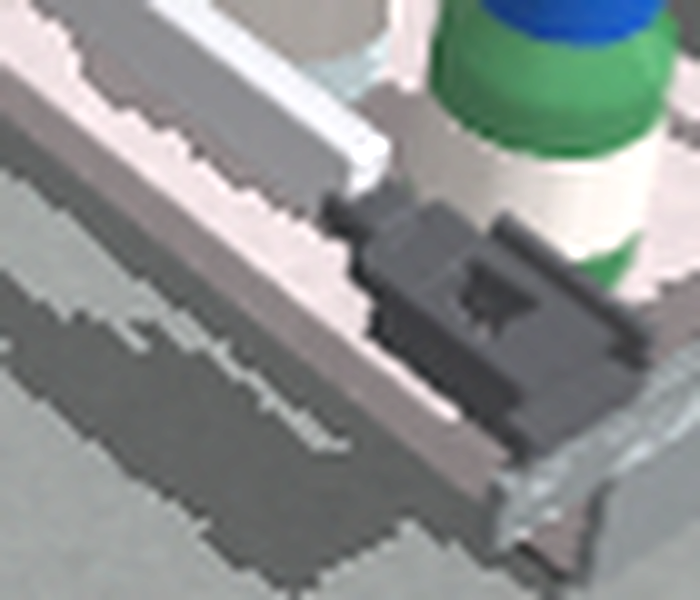

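```bash
python3 -m inch '[[0,0,0,0,0,1,-1],[0,0,0,0,0,0,-1]]';python3 -m inch '[[0,0,0,0,0,1,-1],[0,0,0,0,0,0,-1]]';python3 -m inch '[[0,0,0,0,0,1,-1],[0,0,0,0,0,0,-1]]'
python3 -c "
from h import *
go([.5809,-.0002,.1065])"
```

```text
clock: 19.38
position: [0.5757, -0.0009, 0.1715]
eef_rot: [-0.084, 1.569, 0.084]
contact_force: [0.4, -0.5, -3.2]
opening: 0.0116
clock: 19.55
position: [0.5767, -0.0009, 0.1715]
eef_rot: [-0.084, 1.569, 0.084]
contact_force: [-0.1, 0.1, -2.8]
opening: 0.0121
clock: 19.72
position: [0.5778, -0.0008, 0.1715]
eef_rot: [-0.084, 1.569, 0.084]
contact_force: [0.1, -0.5, -2.8]
opening: 0.0121
t 19.72 tcp [ 0.5778 -0.0008  0.1715] grasp [ 0.5778 -0.0008  0.1065] open 0.0121 F [ 0.0857 -0.4802 -2.8399] M [-0.1332  0.0823 -0.0103]
x [ 0.0002  0.     -1.    ] y [-0.1068  0.9943 -0.    ] z [0.9943 0.1068 0.0002] jawdeg 6.13
shift mm [-0.0441  0.282   3.1772] j [-0.0456 -0.0284  1.8067  0.      1.3632 -0.1526]
```

```bash
python3 -m inch '[[0,0,0,0,0,1,-1],[0,0,0,0,0,0,-1]]';python3 -m inch '[[0,0,0,0,0,1,-1],[0,0,0,0,0,0,-1]]'
python3 -c "
from h import *
import pickle
go([.5809,-.0002,.1065])
o=[cam('scene'),cam('side')];pickle.dump(o,open('c11.pkl','wb'))
def z(c,x0,y0,x1,y1,k,n,al=1.5):
  im=cv2.resize(c['pixels'][y0:y1,x0:x1,::-1],None,fx=k,fy=k,interpolation=cv2.INTER_LANCZOS4);cv2.imwrite('pics/'+n,cv2.convertScaleAbs(im,alpha=al))
z(o[0],375,245,425,295,12,'s11b.png',1.3);z(o[0],215,225,275,275,12,'s11a.png',1.5);z(o[1],360,240,430,300,10,'d11a.png',1.6)
"
```

```text
clock: 19.88
position: [0.5787, -0.0007, 0.1714]
eef_rot: [-0.084, 1.569, 0.084]
contact_force: [-0.3, 0.1, -3.5]
opening: 0.0119
clock: 20.05
position: [0.5797, -0.0006, 0.1714]
eef_rot: [-0.084, 1.569, 0.084]
contact_force: [0.0, -0.1, -2.6]
opening: 0.012
t 20.05 tcp [ 0.5797 -0.0006  0.1714] grasp [ 0.5797 -0.0006  0.1064] open 0.012 F [ 0.0179 -0.1188 -2.6065] M [-0.175   0.0527  0.0141]
x [ 0.  0. -1.] y [-0.1068  0.9943  0.    ] z [0.9943 0.1068 0.    ] jawdeg 6.13
shift mm [-0.0884  0.2522  1.2055] j [-0.045  -0.024   1.8024  0.      1.3632 -0.152 ]
```

View pics/s11b.png

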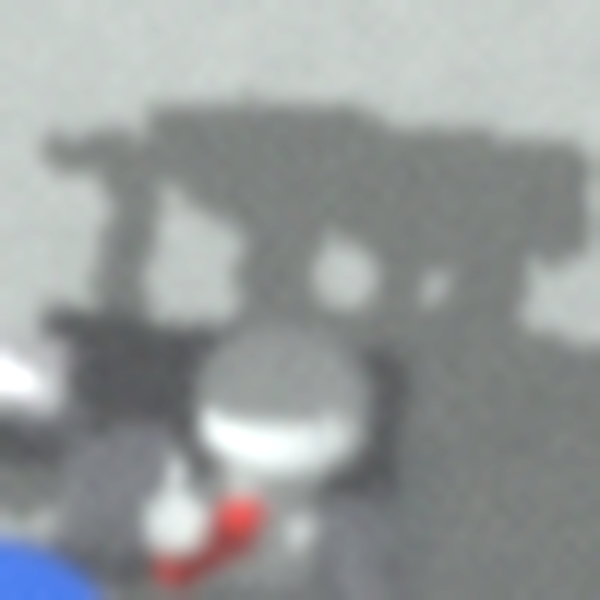

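View pics/d11a.png

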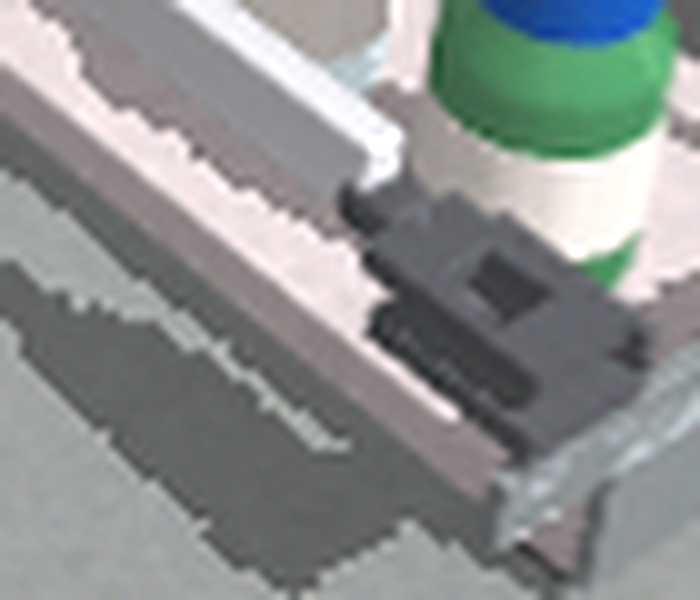

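```bash
python3 -m inch '[[0,0,0,0,0,0.7,-1],[0,0,0,0,0,0,-1]]';python3 -m inch '[[0,0,0,0,0,0.7,-1],[0,0,0,0,0,0,-1]]';python3 -m inch '[[0,0,0,0,0,0.7,-1],[0,0,0,0,0,0,-1]]'
python3 -c "
from h import *
go([.5809,-.0002,.1065])"
```

```text
clock: 20.32
position: [0.5804, -0.0005, 0.1714]
eef_rot: [-0.084, 1.569, 0.084]
contact_force: [0.4, 0.1, -3.5]
opening: 0.012
clock: 20.48
position: [0.5806, -0.0005, 0.1713]
eef_rot: [-0.084, 1.571, 0.084]
contact_force: [-5.4, -0.2, -0.0]
opening: 0.0118
clock: 20.65
position: [0.5808, -0.0005, 0.1712]
eef_rot: [-0.084, 1.573, 0.084]
contact_force: [-11.0, -0.5, 2.5]
opening: 0.0116
t 20.65 tcp [ 0.5808 -0.0005  0.1712] grasp [ 0.5806 -0.0005  0.1062] open 0.0116 F [-11.0375  -0.5016   2.4707] M [-0.4114  2.2448 -0.0091]
x [-0.0034 -0.0003 -1.    ] y [-0.1067  0.9943  0.0001] z [ 0.9943  0.1067 -0.0034] jawdeg 6.13
shift mm [-0.3174  0.2813  0.3777] j [-0.0446 -0.0199  1.7988 -0.0004  1.3661 -0.1515]
```

```bash
python3 -m inch '[[0.005,0,0,0,0,-1,-1],[0,0,0,0,0,0,-1],[0,0,0,0,0,0,-1]]';python3 -m inch '[[0,0,0,0,0,0.7,-1],[0,0,0,0,0,0.3,-1],[0,0,0,0,0,0,-1]]'
python3 -c "
from h import *
import pickle
go([.5809,-.0002,.1065])
o=[cam('scene'),cam('side')];pickle.dump(o,open('c12.pkl','wb'))
def z(c,x0,y0,x1,y1,k,n,al=1.5):
  im=cv2.resize(c['pixels'][y0:y1,x0:x1,::-1],None,fx=k,fy=k,interpolation=cv2.INTER_LANCZOS4);cv2.imwrite('pics/'+n,cv2.convertScaleAbs(im,alpha=al))
z(o[0],215,225,275,275,12,'s12a.png',1.5);z(o[1],360,240,430,300,10,'d12a.png',1.6)
"
```

```text
clock: 20.9
position: [0.5805, -0.0005, 0.1713]
eef_rot: [-0.08, 1.57, 0.08]
contact_force: [-5.6, -1.6, -1.3]
opening: 0.0118
clock: 21.15
position: [0.5808, -0.0005, 0.1712]
eef_rot: [-0.08, 1.573, 0.08]
contact_force: [-14.8, -1.4, 3.8]
opening: 0.0117
t 21.15 tcp [ 0.5808 -0.0005  0.1712] grasp [ 0.5806 -0.0005  0.1062] open 0.0117 F [-14.7851  -1.3545   3.7898] M [-0.4287  2.6991  0.1046]
x [-0.0033 -0.0003 -1.    ] y [-0.102   0.9948  0.    ] z [ 0.9948  0.102  -0.0033] jawdeg 5.85
shift mm [-0.2736  0.2833  0.3204] j [-0.0446 -0.0199  1.7987 -0.0005  1.3661 -0.1467]
```

View pics/s12a.png

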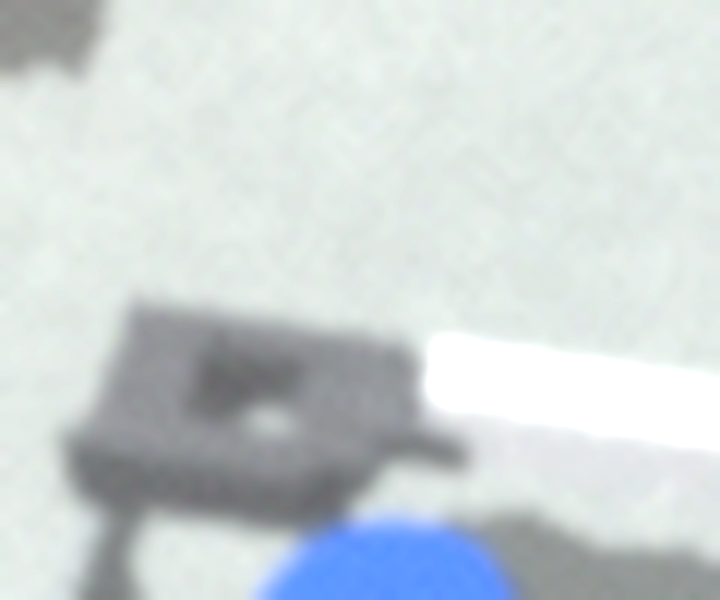

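View pics/d12a.png

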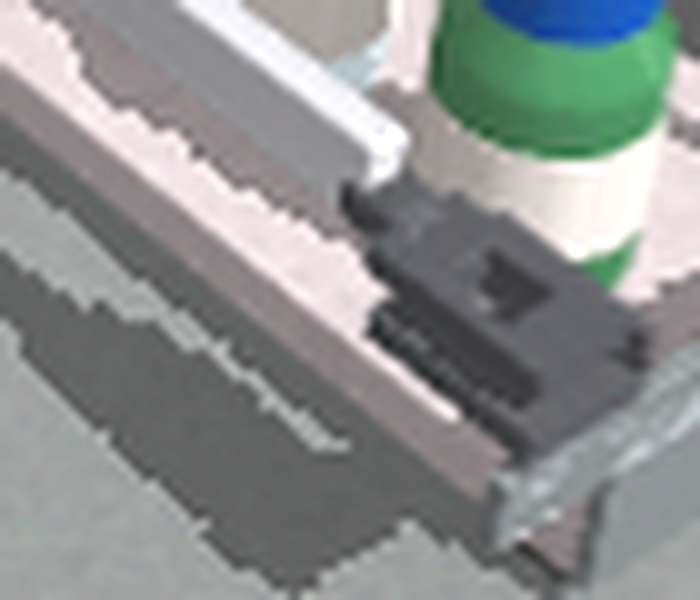

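```bash
python3 -m inch '[[0,0,0,0,0,-1.2,-1],[0,0,0,1.5,0,0,-1],[0,0,0,1.5,0,0,-1],[0,0,0,0,0,0,-1]]'
python3 -m inch '[[0,0,0,0.7,0,0,-1],[0,0,0,0,0,0,-1]]';python3 -m inch '[[0,0,0,0.5,0,0,-1],[0,0,0,0,0,0,-1]]';python3 -m inch '[[0,0,0,0.5,0,0,-1],[0,0,0,0,0,0,-1]]'
python3 -c "
from h import *
go([.5809,-.0002,.1022])"
```

```text
clock: 21.58
position: [0.5805, -0.0005, 0.168]
eef_rot: [-0.08, 1.57, 0.08]
contact_force: [-3.0, -0.5, -4.2]
opening: 0.0117
clock: 21.75
position: [0.5805, -0.0005, 0.1675]
eef_rot: [-0.08, 1.57, 0.08]
contact_force: [-4.0, -0.9, -3.6]
opening: 0.0117
clock: 21.92
position: [0.5805, -0.0005, 0.1671]
eef_rot: [-0.08, 1.57, 0.08]
contact_force: [-5.5, 0.3, -2.1]
opening: 0.0117
clock: 22.08
position: [0.5805, -0.0005, 0.1671]
eef_rot: [-0.08, 1.569, 0.08]
contact_force: [-8.0, -0.3, 3.4]
opening: 0.0117
t 22.08 tcp [ 0.5805 -0.0005  0.1671] grasp [ 0.5805 -0.0005  0.1021] open 0.0117 F [-7.9612 -0.3413  3.3833] M [-0.1099  1.3766  0.0633]
x [-0.0001  0.     -1.    ] y [-0.1018  0.9948  0.    ] z [ 0.9948  0.1018 -0.0001] jawdeg 5.85
shift mm [-0.0851  0.2575  0.4754] j [-0.0448 -0.019   1.8048 -0.      1.3559 -0.1468]
```

```bash
python3 -m inch '[[0,0,0,0,0,-0.5,-1],[0,0,0,0,0,0,-1],[0,0,0,0,0,0,-0.35],[0,0,0,0,0,0,-0.35],[0,0,0,0,0,0,-0.35],[0,0,0,-10,0,0,-0.35],[0,0,0,-25,0,0,-0.35],[0,0,0,-35,0,0,-0.35],[0,0,0,-35,0,0,-0.35],[0,0,0,-20,0,0,-0.35]]'
python3 -c "
from h import *
go([.4753,-.3486,.2])"

```

```text
clock: 22.92
position: [0.5803, -0.0006, 0.2967]
eef_rot: [-0.08, 1.565, 0.08]
contact_force: [1.1, 0.4, 0.6]
opening: 0.0303
t 22.92 tcp [ 0.5803 -0.0006  0.2967] grasp [ 0.5806 -0.0006  0.2317] open 0.0303 F [1.1357 0.4373 0.6447] M [-0.0725  0.0613 -0.0194]
x [ 0.0042 -0.0002 -1.    ] y [-0.1018  0.9948 -0.0006] z [0.9948 0.1018 0.0042] jawdeg 5.84
shift mm [  31.3555 -335.4804 -140.2807] j [-0.0449 -0.0907  1.6599  0.      1.5682 -0.1469]
```

```bash
python3 -m inch '[[0,0,0,0,-25,-5,-0.35],[0,0,0,0,-40,-8,-0.35],[0,0,0,0,-40,-8,-0.35],[0,0,0,0,-30,-6,-0.35],[0,0,0,0,-15,-3,-0.35],[0,0,0,0,0,0,-0.35],[0,0,0,0,0,0,-0.35],[0,0,0,0,0,0,-0.35],[0,0,0,0,0,0,-0.35]]'
python3 -c "
from h import *
import pickle
go([.4753,-.3486,.2])
c=cam('wrist');cv2.imwrite('pics/w13.png',c['pixels'][:,:,::-1]);pickle.dump(c,open('w13.pkl','wb'))
o=cam('scene');d=cam('side');crop(o,200,220,440,300,3.3,'s13.png');crop(d,270,170,450,300,4.4,'d13.png');pickle.dump((o,d),open('c13.pkl','wb'))"

```

```text
clock: 23.67
position: [0.5656, -0.1519, 0.292]
eef_rot: [-0.081, 1.569, 0.081]
contact_force: [-0.2, 0.5, -0.8]
opening: 0.0306
t 23.67 tcp [ 0.5656 -0.1519  0.292 ] grasp [ 0.5656 -0.1519  0.227 ] open 0.0306 F [-0.18    0.5454 -0.785 ] M [-0.0969  0.0666 -0.014 ]
x [ 0.0004  0.0001 -1.    ] y [-0.1028  0.9947  0.    ] z [0.9947 0.1028 0.0004] jawdeg 5.9
shift mm [  26.9933 -186.3894 -110.0872] j [-0.306  -0.0756  1.6533  0.0002  1.5636 -0.409 ]
```

View pics/w13.png

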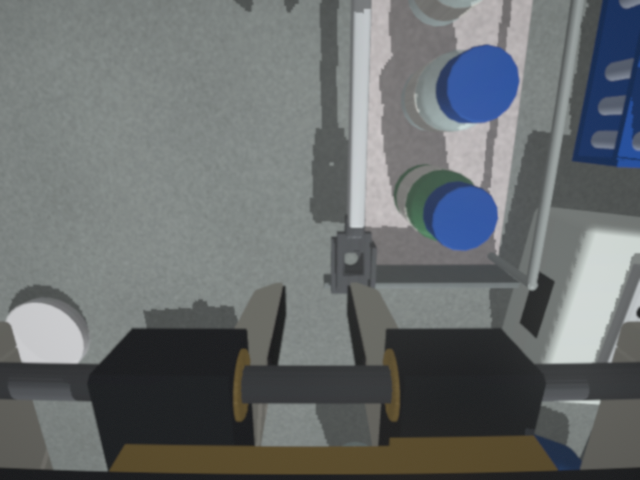

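View pics/s13.png

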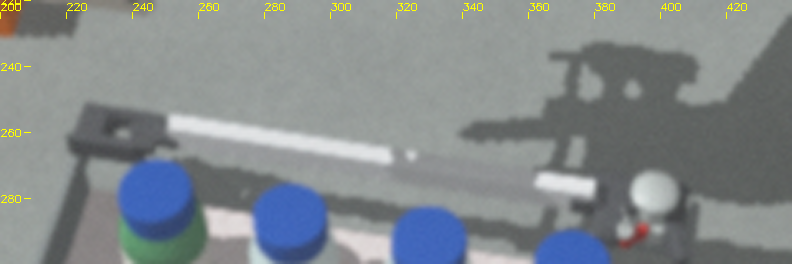

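View pics/d13.png

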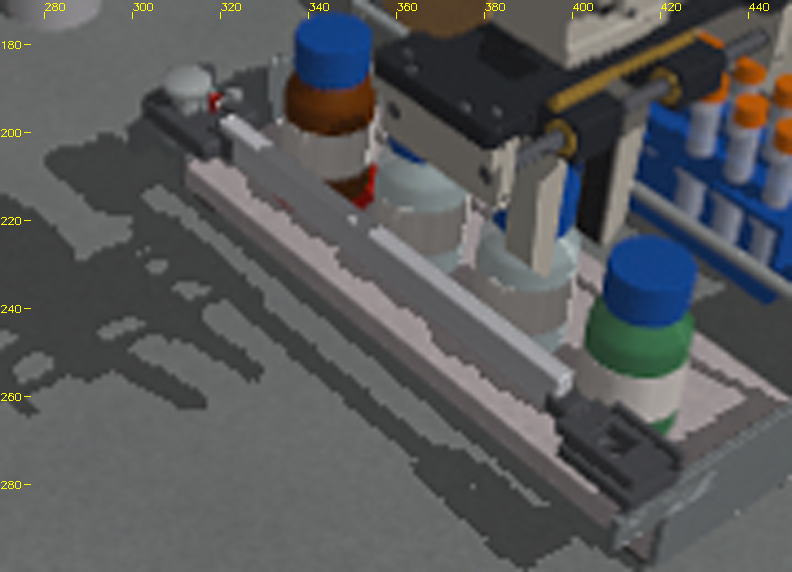

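```bash
python3 -c "
from h import *
import pickle
c=pickle.load(open('w13.pkl','rb'));o,d=pickle.load(open('c13.pkl','rb'))
crop(c,320,220,390,300,8,'w13l.png')
crop(o,370,255,430,300,10,'s13h.png')
print(hit(c,(351.5,258),.088))
"

```

```text
[ 0.59812875 -0.16963221  0.088     ]
```

View pics/w13l.png

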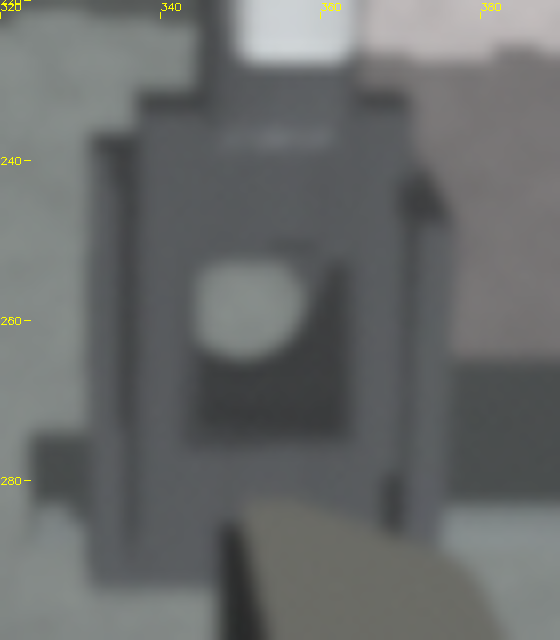

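View pics/s13h.png

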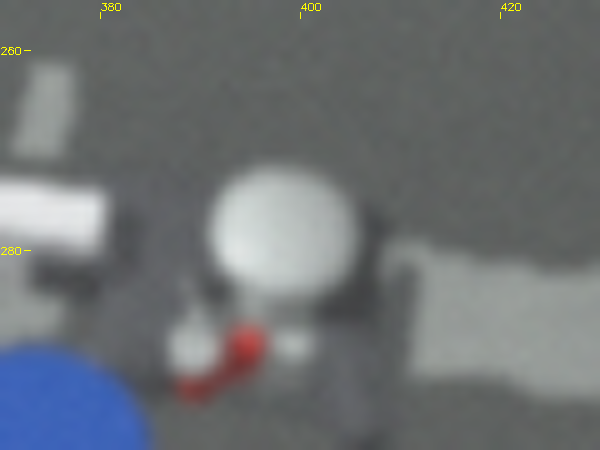

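```bash
python3 -c "
from h import *
import pickle
c=pickle.load(open('w13.pkl','rb'))
print('tongue hole',hit(c,(353.9,263.75),.088))
for P in ([.5994,-.1745,.08],[.5981,-.1733,.08]):
  a=np.linspace(0,2*np.pi,40)
  q=proj(c,np.array(P)+.00675*np.c_[np.cos(a),np.sin(a),0*a]);q2=proj(c,np.array(P)-[0,0,.008]+.00675*np.c_[np.cos(a),np.sin(a),0*a])
  im=cv2.imread('pics/w13l.png')
  for qq,col in((q,(0,255,0)),(q2,(0,0,255))): cv2.polylines(im,[np.int32((qq+.5-[320,220])*8)],True,col,1)
  cv2.imwrite('pics/w13o_%d.png'%(P[0]*1e4),im)
"

```

```text
tongue hole [ 0.60076576 -0.17443668  0.088     ]
```

View pics/w13o_5994.png

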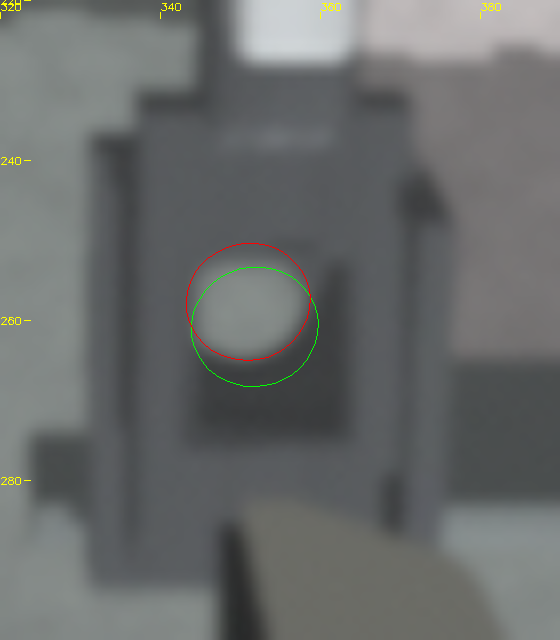

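```bash
python3 -m inch '[[0,0,0,0,-20,-12,-0.2],[0,0,0,0,-32,-19,-0.2],[0,0,0,0,-34,-20,-0.2],[0,0,0,0,-34,-20,-0.2],[0,0,0,0,-33,-20,-0.2],[0,0,0,10,-23,-13,-0.2],[0,0,0,10,-10,-6,-0.2],[0,0,0,0,0,0,-0.2],[0,0,0,0,0,0,-0.2],[0,0,0,0,0,0,-0.2]]'
python3 -c "
from h import *
import pickle
go([.4753,-.3486,.073])
c=cam('wrist');cv2.imwrite('pics/w14.png',c['pixels'][:,:,::-1]);pickle.dump(c,open('w14.pkl','wb'))
print(proj(c,[[.4753,-.3486,.083]]))"

```

```text
clock: 24.65
position: [0.4756, -0.348, 0.2719]
eef_rot: [-0.081, 1.569, 0.081]
contact_force: [-0.2, 0.6, 0.7]
opening: 0.0374
t 24.65 tcp [ 0.4756 -0.348   0.2719] grasp [ 0.4756 -0.348   0.2069] open 0.0374 F [-0.1633  0.6372  0.7368] M [-0.0947  0.0708 -0.0147]
x [ 0.0002  0.0003 -1.    ] y [-0.1027  0.9947  0.0003] z [0.9947 0.1027 0.0002] jawdeg 5.9
shift mm [133.9342  -0.6142  -0.4224] j [-0.6751 -0.0604  1.6714  0.0004  1.5306 -0.778 ]
[[313.8924 239.5225]]
```

View pics/w14.png

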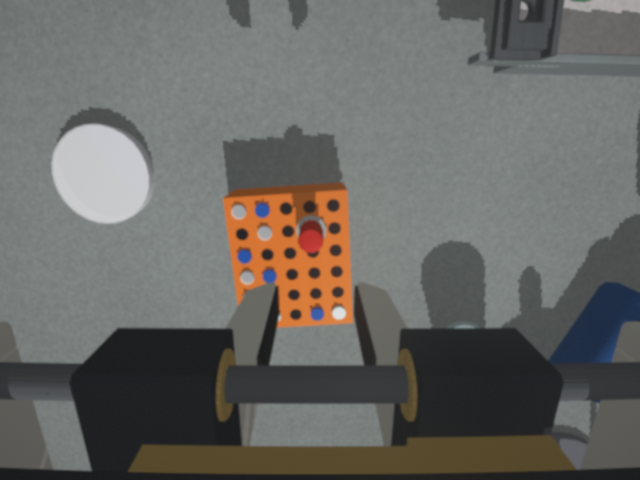

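```bash
python3 -c "
from h import *
import pickle
c=pickle.load(open('w14.pkl','rb'))
crop(c,280,200,345,270,8,'w14c.png');print(hit(c,(311,241),.083))"

```

```text
[ 0.47320335 -0.35000815  0.083     ]
```

View pics/w14c.png

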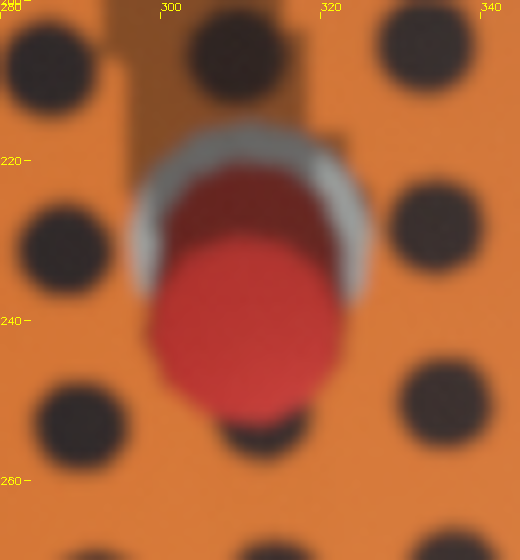

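```bash
python3 -m inch '[[0,0,0,15,-1.6,-2.3,-0.2],[0,0,0,30,0,0,-0.2],[0,0,0,30,0,0,-0.2],[0,0,0,25,0,0,-0.2],[0,0,0,14,0,0,-0.2],[0,0,0,0,0,0,-0.2],[0,0,0,0,0,0,-0.2]]'
python3 -c "
from h import *
go([.4735,-.3498,.073])
c=cam('wrist');crop(c,240,220,400,320,5,'w15.png')"

```

```text
clock: 25.28
position: [0.4731, -0.3506, 0.1579]
eef_rot: [-0.08, 1.57, 0.081]
contact_force: [0.0, -0.3, 0.2]
opening: 0.0372
t 25.28 tcp [ 0.4731 -0.3506  0.1579] grasp [ 0.473  -0.3506  0.0929] open 0.0372 F [ 0.0347 -0.3019  0.1837] M [-0.0645  0.0798 -0.0109]
x [-0.0004  0.0003 -1.    ] y [-0.1024  0.9947  0.0003] z [ 0.9947  0.1024 -0.0004] jawdeg 5.88
shift mm [19.8651  0.7093  0.5507] j [-0.6811  0.0068  1.7948 -0.      1.3404 -0.7837]
```

View pics/w15.png

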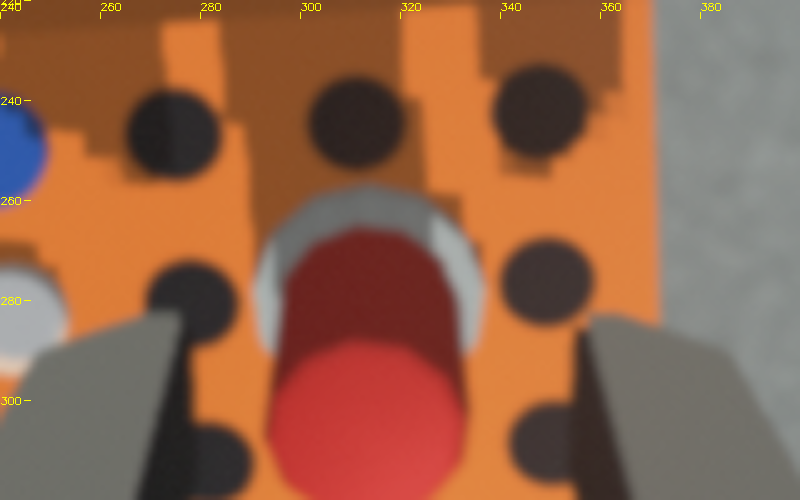

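```bash
python3 -m inch '[[0,0,0,10,0.3,0,-0.2],[0,0,0,7,0,0,-0.2],[0,0,0,3,0,0,-0.2],[0,0,0,0,0,0,-0.2],[0,0,0,0,0,0,-0.6],[0,0,0,0,0,0,-1],[0,0,0,0,0,0,-1],[0,0,0,0,0,0,-1],[0,0,0,0,0,0,-1],[0,0,0,0,0,0,-1]]'
python3 -c "
from h import *
go([.4735,-.3498,.073])"

```

```text
clock: 26.17
position: [0.4727, -0.3507, 0.1381]
eef_rot: [-0.08, 1.569, 0.08]
contact_force: [-4.7, -0.6, 5.6]
opening: 0.0193
t 26.17 tcp [ 0.4727 -0.3507  0.1381] grasp [ 0.4727 -0.3508  0.0731] open 0.0193 F [-4.7276 -0.584   5.5703] M [-0.053   0.9886 -0.0593]
x [-0.0002 -0.0004 -1.    ] y [-0.1018  0.9948 -0.0003] z [ 0.9948  0.1018 -0.0002] jawdeg 5.84
shift mm [0.0795 0.8734 0.9142] j [-0.6816  0.0231  1.8124 -0.0004  1.306  -0.7834]
```

```bash
python3 -m inch '[[0,0,0,-4,0,0,-1],[0,0,0,-12,0,0,-1],[0,0,0,-22,0,0,-1],[0,0,0,-28,0,0,-1],[0,0,0,-28,0,0,-1],[0,0,0,-16,0,0,-1],[0,0,0,0,0,0,-1],[0,0,0,0,0,0,-1]]'
python3 -c "
from h import *
import pickle
go([.5996,-.1745,.178])
c=cam('wrist');cv2.imwrite('pics/w16.png',c['pixels'][:,:,::-1]);pickle.dump(c,open('w16.pkl','wb'))"

```

```text
clock: 26.83
position: [0.4731, -0.3507, 0.2491]
eef_rot: [-0.081, 1.567, 0.079]
contact_force: [-0.4, 0.2, -0.8]
opening: 0.0192
t 26.83 tcp [ 0.4731 -0.3507  0.2491] grasp [ 0.4732 -0.3507  0.1841] open 0.0192 F [-0.3971  0.1858 -0.8243] M [-0.0585  0.0743 -0.0295]
x [ 0.0019 -0.0012 -1.    ] y [-0.1019  0.9948 -0.0014] z [0.9948 0.1019 0.0018] jawdeg 5.85
shift mm [  6.1007 162.4403 143.7084] j [-0.6813 -0.0529  1.7014  0.0003  1.4908 -0.7834]
```

View pics/w16.png

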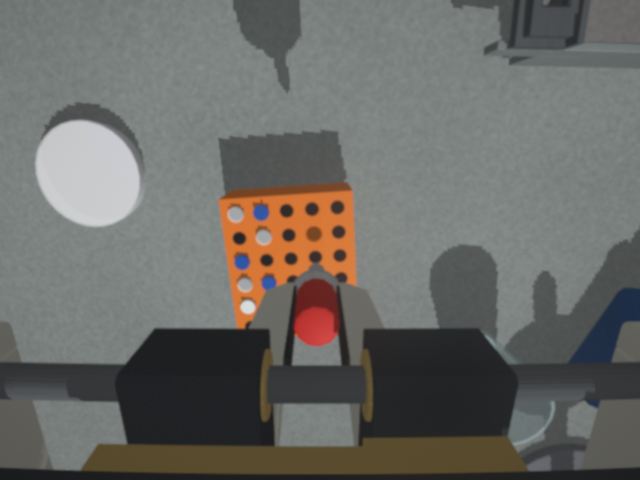

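```bash
python3 -c "
from h import *
import pickle
c=pickle.load(open('w16.pkl','rb'))
s=observe()
crop(c,280,250,350,355,5.6,'w16c.png')
T=R.from_rotvec(s['eef_rot']).as_matrix();g=s['position']
for y in(-.001,0,.001,.002):print(y,proj(c,[g+T@[.055,y,0], g+T@[.130,y,0]]).round(1))"

```

```text
-0.001 [[312.1 328.5]
 [313.3 265.9]]
0 [[312.1 326.4]
 [313.3 264.4]]
0.001 [[312.1 324.3]
 [313.3 262.9]]
0.002 [[312.1 322.2]
 [313.3 261.4]]
```

View pics/w16c.png

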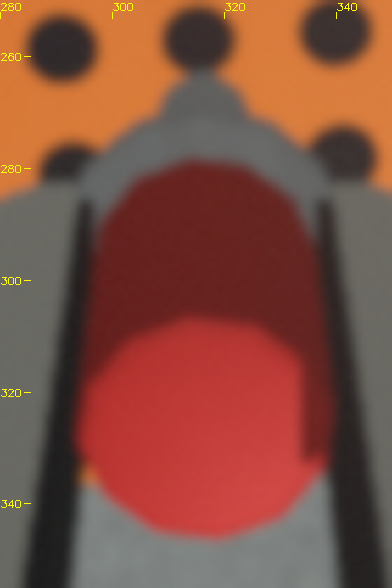

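```bash
python3 -m inch '[[0,0,0,0,18,16,-1],[0,0,0,0,26,23,-1],[0,0,0,0,30,26,-1],[0,0,0,0,30,26,-1],[0,0,0,0,26,23,-1],[0,0,0,0,20,18,-1],[0,0,0,0,12,11,-1],[0,0,0,0,0,0,-1],[0,0,0,0,0,0,-1],[0,0,0,0,0,0,-1]]'
python3 -c "
from h import *
import pickle
go([.5995,-.1745,.158])"

```

```text
clock: 27.72
position: [0.598, -0.1753, 0.2467]
eef_rot: [-0.08, 1.571, 0.08]
contact_force: [-0.6, -0.3, -0.6]
opening: 0.0193
t 27.72 tcp [ 0.598  -0.1753  0.2467] grasp [ 0.5979 -0.1753  0.1817] open 0.0193 F [-0.5604 -0.2528 -0.5641] M [-0.0882  0.0023  0.0301]
x [-0.0015  0.0003 -1.    ] y [-0.1017  0.9948  0.0004] z [ 0.9948  0.1017 -0.0015] jawdeg 5.84
shift mm [23.7138  0.6314  1.6701] j [-0.326   0.0251  1.6281 -0.0002  1.4899 -0.4279]
```

Lower to tip just above the tongue (grasp z ≈ 0.157) and look.

```bash
python3 -m inch '[[0,0,0,8,0.6,1.5,-1],[0,0,0,10,0,0,-1],[0,0,0,5,0,0,-1],[0,0,0,0,0,0,-1],[0,0,0,0,0,0,-1],[0,0,0,0,0,0,-1]]'
python3 -c "
from h import *
import pickle
go([.5995,-.1745,.112])
for n in('wrist','scene','side'):
  c=cam(n);pickle.dump(c,open(n+'17.pkl','wb'))
  crop(c,*{'wrist':(270,200,370,300,6),'scene':(205,225,275,285,9),'side':(365,220,445,295,8)}[n],n+'17.png')"

```

```text
clock: 28.22
position: [0.5999, -0.1744, 0.2249]
eef_rot: [-0.08, 1.569, 0.08]
contact_force: [0.8, -0.9, 0.1]
opening: 0.0197
t 28.22 tcp [ 0.5999 -0.1744  0.2249] grasp [ 0.6    -0.1744  0.1599] open 0.0197 F [ 0.8182 -0.9404  0.0938] M [-0.0301  0.1077  0.0533]
x [ 0.0002 -0.0001 -1.    ] y [-0.1016  0.9948 -0.0001] z [0.9948 0.1016 0.0002] jawdeg 5.83
shift mm [47.8937 -0.0913 -0.4809] j [-0.3236  0.0387  1.65   -0.      1.4527 -0.4254]
```

View pics/wrist17.png

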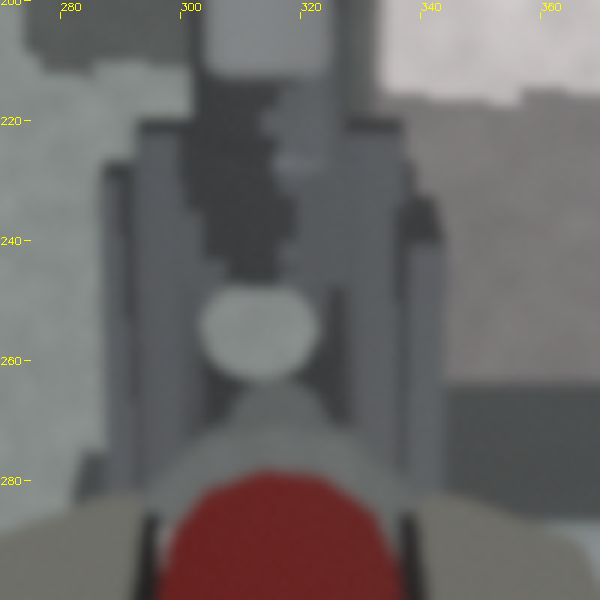

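View pics/side17.png

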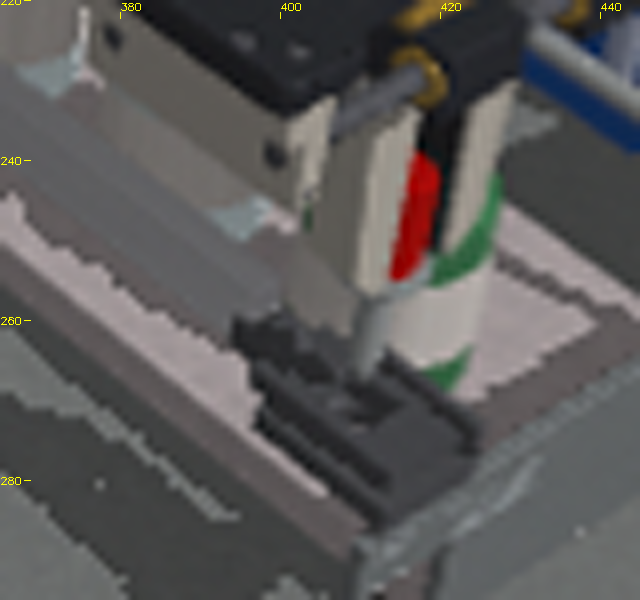

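View pics/scene17.png

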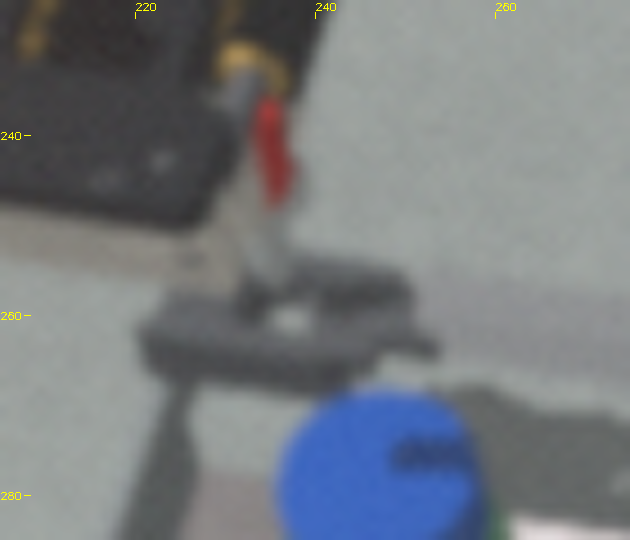

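```bash
python3 -c "
from h import *
import pickle
c=pickle.load(open('wrist17.pkl','rb'))
im=cv2.imread('pics/wrist17.png');a=np.linspace(0,2*np.pi,60)
def dr(P,r,col):
  q=proj(c,np.array(P)+r*np.c_[np.cos(a),np.sin(a),0*a]);cv2.polylines(im,[np.int32((q+.5-[270,200])*6)],True,col,1)
P=[.5983,-.1745]
dr([*P,.072],.00675,(0,0,255));dr([*P,.08],.00675,(0,255,0));dr([.6000,-.1744,.1],.003,(255,255,0))
s=observe();cv2.imwrite('pics/w17o.png',im)"

```

```text
(no output)
```

View pics/w17o.png

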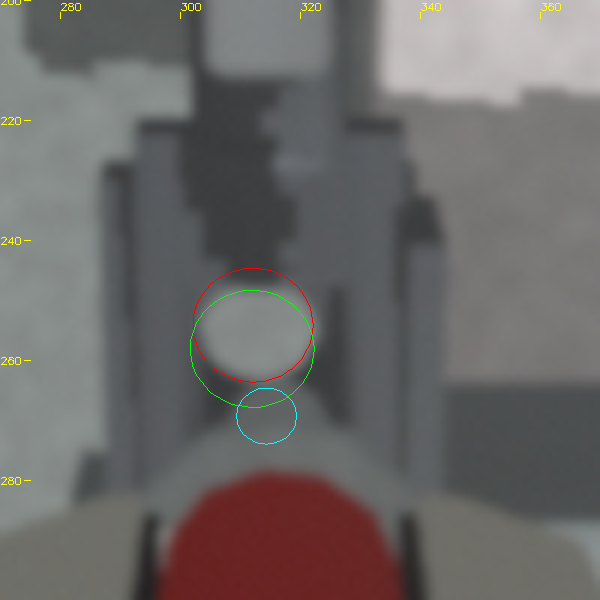

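```bash
python3 -m inch '[[0,0,0,0,0,-1.6,-1],[0,0,0,5,0,0,-1],[0,0,0,5,0,0,-1],[0,0,0,0,0,0,-1],[0,0,0,0,0,0,-1]]'
python3 -m inch '[[0,0,0,4,0,0,-1],[0,0,0,3,0,0,-1],[0,0,0,0,0,0,-1]]'
python3 -m inch '[[0,0,0,4,0,0,-1],[0,0,0,3,0,0,-1],[0,0,0,0,0,0,-1]]'
python3 -c "
from h import *
import pickle
go([.5985,-.1745,.113])
c=cam('wrist')
crop(c,270,200,370,300,6,'w18.png')"

```

```text
clock: 28.78
position: [0.5982, -0.1742, 0.2141]
eef_rot: [-0.08, 1.57, 0.08]
contact_force: [0.6, 0.5, -0.3]
opening: 0.0196
clock: 29.03
position: [0.5982, -0.1742, 0.2069]
eef_rot: [-0.08, 1.57, 0.08]
contact_force: [-0.3, -0.7, -1.3]
opening: 0.0192
clock: 29.28
position: [0.5982, -0.1742, 0.1998]
eef_rot: [-0.08, 1.57, 0.08]
contact_force: [0.9, -0.0, -0.1]
opening: 0.0193
t 29.28 tcp [ 0.5982 -0.1742  0.1998] grasp [ 0.5982 -0.1742  0.1348] open 0.0193 F [ 0.9106 -0.0439 -0.0921] M [-0.0549  0.008   0.0129]
x [-0.0009  0.0003 -1.    ] y [-0.1018  0.9948  0.0004] z [ 0.9948  0.1018 -0.0008] jawdeg 5.85
shift mm [21.8382 -0.3183  0.3266] j [-0.3244  0.0504  1.6794 -0.      1.4127 -0.4264]
```

View pics/w18.png

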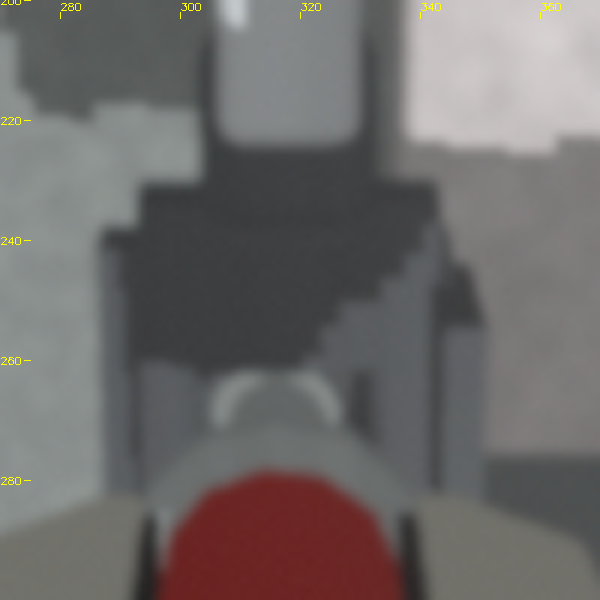

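```bash
python3 -m inch '[[0,0,0,5,0,0,-1],[0,0,0,6,0,0,-1],[0,0,0,5,0,0,-1],[0,0,0,3,0,0,-1],[0,0,0,0,0,0,-1],[0,0,0,0,0,0,-1]]'
python3 -m inch '[[0,0,0,1.5,0,0,-1],[0,0,0,0,0,0,-1]]'
python3 -m inch '[[0,0,0,1,0,0,-1],[0,0,0,0,0,0,-1]]'
python3 -m inch '[[0,0,0,0.7,0,0,-1],[0,0,0,0,0,0,-1]]'
python3 -c "
from h import *
st()"
```

```text
clock: 29.83
position: [0.5983, -0.1743, 0.1815]
eef_rot: [-0.08, 1.57, 0.08]
contact_force: [-0.6, 0.2, 0.4]
opening: 0.0196
clock: 30.0
position: [0.5984, -0.1743, 0.1802]
eef_rot: [-0.08, 1.569, 0.08]
contact_force: [-0.8, 0.4, -0.9]
opening: 0.0193
clock: 30.17
position: [0.5984, -0.1743, 0.1792]
eef_rot: [-0.08, 1.569, 0.08]
contact_force: [0.2, 0.2, -0.4]
opening: 0.0197
clock: 30.33
position: [0.5984, -0.1743, 0.1784]
eef_rot: [-0.08, 1.569, 0.08]
contact_force: [-0.2, -0.1, -1.1]
opening: 0.0194
t 30.33 tcp [ 0.5984 -0.1743  0.1784] grasp [ 0.5984 -0.1743  0.1134] open 0.0194 F [-0.1778 -0.1372 -1.1343] M [-0.081   0.0362  0.0002]
x [-0. -0. -1.] y [-0.1018  0.9948 -0.    ] z [ 0.9948  0.1018 -0.    ] jawdeg 5.85
```

```bash
python3 -m inch '[[0,0,0,0.6,0,0,-1],[0,0,0,0,0,0,-1]]'
python3 -m inch '[[0,0,0,0.6,0,0,-1],[0,0,0,0,0,0,-1]]'
python3 -m inch '[[0,0,0,0.6,0,0,-1],[0,0,0,0,0,0,-1]]'
python3 -c "
from h import *
st()"
```

```text
clock: 30.5
position: [0.5984, -0.1743, 0.1781]
eef_rot: [-0.08, 1.569, 0.08]
contact_force: [-0.4, 0.2, 0.9]
opening: 0.0192
clock: 30.67
position: [0.5984, -0.1743, 0.178]
eef_rot: [-0.08, 1.569, 0.08]
contact_force: [-3.0, 1.0, 7.2]
opening: 0.0194
clock: 30.83
position: [0.5985, -0.1743, 0.178]
eef_rot: [-0.08, 1.569, 0.08]
contact_force: [-5.1, 1.3, 11.3]
opening: 0.0194
t 30.83 tcp [ 0.5985 -0.1743  0.178 ] grasp [ 0.5985 -0.1743  0.113 ] open 0.0194 F [-5.0648  1.2809 11.3045] M [ 0.2436  1.1247 -0.0093]
x [ 0.0006 -0.0003 -1.    ] y [-0.1019  0.9948 -0.0003] z [0.9948 0.1019 0.0006] jawdeg 5.85
```

```bash
python3 -m inch '[[0,0,0,-1.2,0,0,-1],[0,0,0,0,0,0,-0.25],[0,0,0,0,0,0,-0.25],[0,0,0,0,0,0,-0.25],[0,0,0,-8,0,0,-0.25],[0,0,0,-20,0,0,-0.25],[0,0,0,-30,0,0,-0.25],[0,0,0,-35,0,0,-0.25],[0,0,0,-20,0,0,-0.25],[0,0,0,0,0,0,-0.25]]'
python3 -m inch '[[0,0,0,0,20,-25,-0.25],[0,0,0,0,20,-35,-0.25],[0,0,0,0,20,-35,-0.25],[0,0,0,0,10,-20,-0.25],[0,0,0,0,0,0,-0.25],[0,0,0,0,0,0,-0.25],[0,0,0,0,0,0,-0.25]]'
python3 -c "
from h import *
st()
for n in('wrist','scene','side'):
  c=cam(n)
  if n=='wrist': cv2.imwrite('pics/w19.png',c['pixels'][:,:,::-1])
  else: crop(c,*{'scene':(200,225,440,345,3.3),'side':(270,160,450,300,4.2)}[n],n+'19.png')
  if n=='scene': crop(c,375,255,425,300,12,'s19h.png')"
```

```text
clock: 31.67
position: [0.5991, -0.1746, 0.297]
eef_rot: [-0.082, 1.563, 0.078]
contact_force: [0.6, 0.6, 0.8]
opening: 0.0345
clock: 32.25
position: [0.4773, -0.1166, 0.2911]
eef_rot: [-0.08, 1.569, 0.08]
contact_force: [0.2, 0.5, -0.1]
opening: 0.0349
t 32.25 tcp [ 0.4773 -0.1166  0.2911] grasp [ 0.4774 -0.1166  0.2261] open 0.0349 F [ 0.1826  0.5415 -0.1275] M [-0.0983  0.0377  0.0306]
x [ 0.0005 -0.0002 -1.    ] y [-0.1018  0.9948 -0.0003] z [0.9948 0.1018 0.0004] jawdeg 5.84
```

View pics/w19.png

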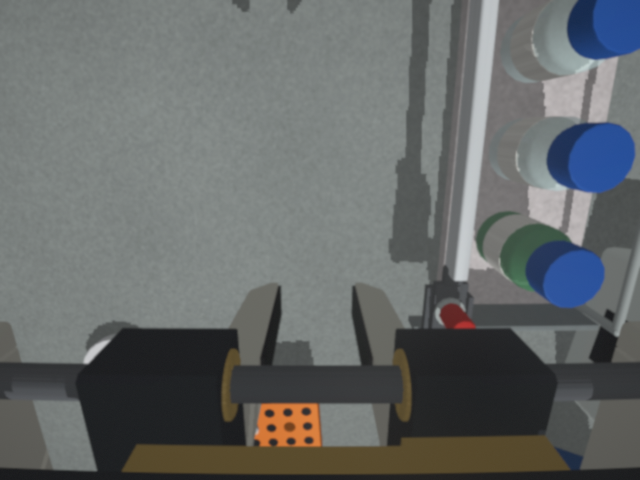

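View pics/scene19.png

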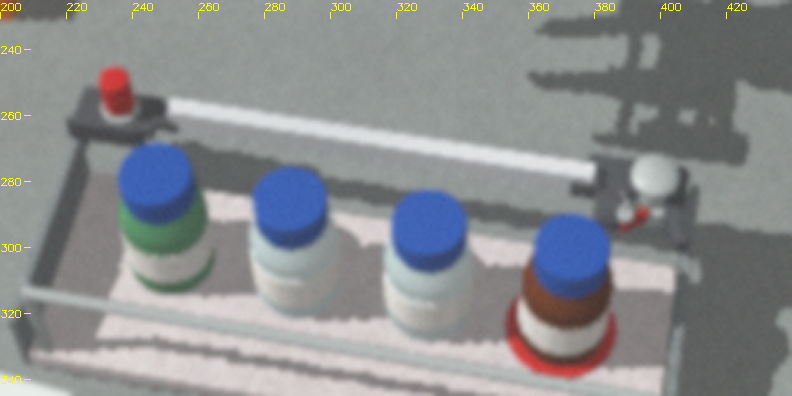

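View pics/side19.png

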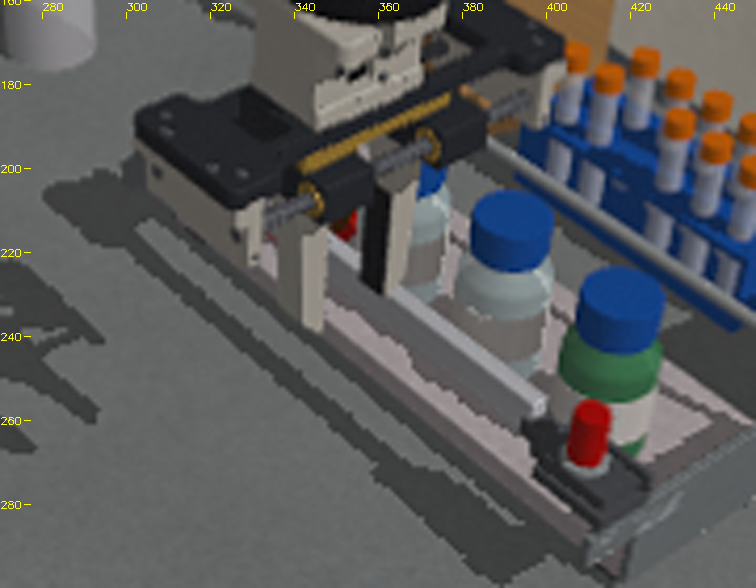

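View pics/s19h.png

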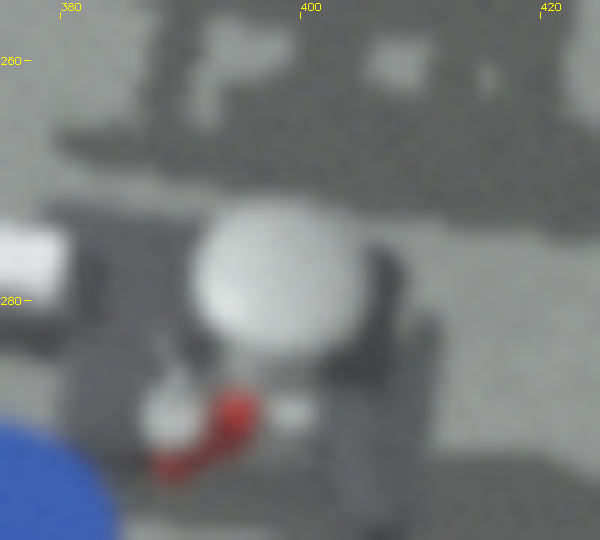

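```bash
python3 -c "
from station import r
print(r.job_done())"
```

```text
the job is handed in; nothing more can be done
None
```

I did the jobs in the order asked and handed in after about 32 s of robot time; the hand-in reports no verdict.

- **Bottle:** the amber bottle stands on the red mat in the end bay. I lowered it until the wrist force showed contact. The pictures afterwards show it upright, with the mat's rim visible around its base.
- **Rail:** I pushed the hook onto the stud until the resistance vanished as the latch passed. I then pressed on to firm contact at about 11–15 N and lowered the rail onto the collar and lug. In the last picture the red latch stands across behind the stud, at the same angle it had when shut before the push.
- **Tongue and pin:** the pin went through both holes without resistance. It met firm contact with its collar at 0.088 m, which is the height of the tongue's top.
- **Gripper:** it was lifted clear and touching nothing at the end. As far as the final pictures show, nothing else was moved. The jar and the beaker are not in them.

**Disagreements:**
- The scene and side cameras differed by up to about 10 mm in absolute position at the rack. I relied on wrist-camera and relative measurements there.
- During the final push the moment about the vertical was near zero. That suggests the tongue touched its stop at the same time as the hook seated.
- After I released the rail, the tongue hole measured about 1.5 mm further back than the lug hole. That is within the slot's clearance.

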